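Clamp a round wooden blank under a lever clamp with a safety catch

TASK

Roll the round wooden bar along the bed of the lever clamp, never lifting it off, until it drops into the seat against the back stop. Only then flip the safety catch by pressing its thumb tab down as far as it goes, and pull the clamp's lever by its side grip all the way down, so that the rubber foot presses the bar in its seat. The program finishes while the gripper is still holding the lever down (it springs back if let go); leave the whetstone and the printing block beside the clamp where they are.

Things in the scene. Friction and masses are not known exactly. Their poses are not given: they have to be found in the camera images.
- press: Fixed frame of the lever clamp, base board 250 x 165 x 12 mm. Origin on the table below the middle of the seat; x along the rolling direction (away from the robot), y left, z up: the 'clamp frame', given below in mm. Steel bed: top z 14.5, x -125 to -10, 125 wide, side lips to z 25. Cheeks of the lever's pivot: x 63 to 107, y +-17, to z 104; catch post: x 82 to 96, y -68 to -48, to z 213.
- seat (a point): Where the bar's centre belongs, clamp frame (0, 0, 28): the seat is a recess 2.5 mm deep (floor z 12) across the end of the bed, from the step at x = -10 to the wooden back stop, whose face is at x = 16.5 and top at z = 34.
- bar_center (a point): Centre of the loose round wooden bar, 32 mm in diameter, 100 mm long, about 90 g; the point's y axis is its long axis. It starts lying across the steel bed (within 0.1 rad), 55 to 85 mm short of the seat, and rolls at a touch.
- catch (a joint): Safety catch, a seesaw on a pin along the clamp's x at clamp frame (89, -58, 203). 0 = on: its 64 mm steel bar lies level across the front of the lever and blocks it; 1.22 rad = fully off, bar flipped up and aside. Starts at 0 to 0.1; about 2 N on the tab turns it, and it stays where it is left.
- catch_tab (a point): Middle of the upper face of the catch's ribbed steel thumb tab (32 x 26 mm) on the clamp's -y side. Clamp frame about (89, -99, 240) at catch = 0; pressed down, it moves on an arc about the catch's pin to about (89, -107, 177) at catch = 1.22.
- lever (a joint): Lever on a pin along the clamp's y at clamp frame (85, 0, 90). 0 = rest: standing, leaning 10 degrees back; grows as it is pulled toward the robot and down; 1.745 rad = stop: level, pointing to clamp -x. Springs back if let go; with the catch on it gives under 0.15 rad. Its sprung rubber foot meets the seated bar at about 1.63 rad; the stop takes about 10 N at the grip.
- lever_grip (a point): Middle of the lever's side grip, a round wooden handle 24 mm in diameter, 76 mm long, parallel to the clamp's y, on the lever's +y side, 140 mm from the lever's pin. Clamp frame (109, 64, 228) at lever = 0, (-55, 64, 90) at lever = 1.745. It can turn between the pads as the lever swings.
- whetstone_mid (a point): Centre of a loose grey whetstone, 45 x 140 x 20 mm, lying left of the clamp; leave it alone.
- print_block_mid (a point): Centre of a loose black printing block, 52 x 70 mm and 58 mm high, standing right of the clamp; leave it alone.
Things that resemble listed ones, but are neither listed nor needed, are in the scene too. Of the things that look like the part that bears bar_center, the middle-sized one is meant.

How it is judged:
By the outcome, as a careful person would: the job done as asked, in the order asked, and still so for the second after the job is handed in, while the arm keeps its last pose, push and grip.
It also fails if it takes over 51 s, if anything falls off the work surface, if the arm or the gripper's body presses on something with over 40 N, if the wrist force passes 120 N, or if a joint passes its speed limit or range.

ROBOT

A 6-joint arm with a two-finger parallel gripper is mounted at the origin on a cart in front of the work surface, level with it; the furniture and walls round the work are solid. World frame = base frame: x ahead of the robot, y to its left, z up, the work surface at z = 0. Lengths are in m, angles in rad, forces in N, time in s.
With the tool pointing down it reaches from about 0.35 to 0.8 m from the base axis. Payload 7.3 kg.
Tool frame: the origin (TCP) lies on the centre line of the jaws, within the pads' length; the fingertips stand 25 mm ahead of it and the grasp point (between the pads) lies 6 mm ahead of it; z points along the fingers, y is the direction in which the jaws open and shut (so a half turn about z gives the same grasp; the last joint's range is limited). The gripper opens to 85 mm and grips with 20 to 120 N. Pads are 22 mm wide; open, the fingers measure 114 mm over their backs; the gripper's body (76 mm by 85 mm) begins 54 mm behind the grasp point. The pads swing forward as they close: fully open they stand 13 mm farther back than shut.
Start: joints at [-1.445, 0.342, 1.524, -0, 1.275, -0.146], TCP at [0.141, -0.506, 0.256] pointing down, gripper open.
Joint ranges: [-2.53, 2.53], [-0.77, 2.02], [0.04, 2.7], [-1, 4.14], [0.28, 2.66], [-3.11, 3.11]. Speed limits (rad/s): [2.57, 2.57, 3.14, 3.14, 3.14, 3.14].

INTERFACE

Orientations are given as a rotation vector (axis times angle).
In Python, from station import arm gives the robot as it stands.
- The arm moves only by the shell command python3 -m jog 'ROWS' [FORCE]. ROWS is a JSON object of lists of equal length, an entry for each row: "hand": the closure, from 0 (fully open) to 1 (shut); "delta_pos": the shift along the tool's x, y, z as a fraction of full scale, a list of three; "angular": the turn, a rotation vector about the tool's x, y, z as a fraction of full scale, a list of three. A call has 1 to 12 rows; each row shifts and turns the commanded pose from where the row before left it, along the tool's axes as they then stand; what a row does not reach is not made up. Full scale, the value 1, is 0.05 m for a shift and 45 degrees for a turn. A row lasts 1/10 s, in which the tool goes at most 50 mm and 8.59 degrees, less where a joint would pass 70% of its speed; a pose out of reach is approached as far as the arm can. A call with a number of a shift or a turn outside -1 to 1 is refused whole. A call with a gripper value outside its range is refused whole. The fingers move at their own pace and stop on an object; FORCE is the grip in N (left out, the last holds). Time passes only in rows, so rows that do not move let the fingers close. It gives the time, the measured TCP pose, the force and the opening at its end, in the units of the state.
- arm.get_state(): the state, without advancing time (a new reading comes with each control period).
- arm.snapshot(name): name is "scene" or "side" or "wrist"; returns a dict with "pixels" (480x640x3 uint8, red, green, blue), "range_z" (480x640 float32, m along the optical axis (not along the pixel's ray), 0 where there is no reading), "intrinsics" (3x3 intrinsics, pixels), "origin" and "attitude" of the camera in the world. Camera axes: x right, y up, looking along -z (the intrinsics and any distortion apply to the point x, -y, -z); pixel columns grow to the right and rows downward; lengths in m; the calibration is good to about 2 mm. A picture is of the moment at which its call begins.
- arm.hand_in(): hands the job in, once; it reports no verdict.
The state is a dict: "time": time; "q": joint angles; "joint_vel": joint speeds; "joint_efforts": joint torques, N m; "position": TCP position; "ee_rot": TCP orientation; "contact_force": force on the tool from outside, world axes, zero at the start; "moment": the same for the moment, N m; "gripper_width": finger opening in m.
Only numpy, scipy, OpenCV 4.12 (cv2) and the standard library are available. Lean on these libraries where they do the work, as an engineer would, in place of code of your own. Each camera call takes 0.05 s, during which the arm holds its last target.

## Working session

There is one attempt and no reset: what is moved stays moved. The work goes in short steps, Python scripts to look and compute and a shell command to move; the robot and the scene stay as the last step left them, time stands still between calls to the robot, and variables do not carry over. Pictures are saved under pics/ and viewed, and the job is handed in when it is done.

```bash
mkdir -p pics; ls; cat > h.py <<'E'
import numpy as np, cv2
from station import arm
def snap(n,tag):
    s=arm.snapshot(n); cv2.imwrite(f'pics/{tag}.png',s['pixels'][:,:,::-1]); np.savez(f'/tmp/{tag}.npz',**{k:np.asarray(v) for k,v in s.items()}); return s
def Rm(a):
    a=np.asarray(a,float)
    return a if a.shape==(3,3) else cv2.Rodrigues(a.reshape(3,1))[0]
def cloud(s):
    z=s['range_z'].astype(float);K=s['intrinsics'];v,u=np.mgrid[0:480,0:640]
    p=np.stack([(u-K[0,2])/K[0,0]*z,-(v-K[1,2])/K[1,1]*z,-z],-1)
    w=p@Rm(s['attitude']).T+s['origin']; w[z==0]=np.nan; return w
def load(tag):
    return dict(np.load(f'/tmp/{tag}.npz'))
E
python3 - <<'E'
from h import *
for n in ['scene','side','wrist']:
    s=snap(n,n+'0'); print(n,s['origin'],s['attitude'],s['intrinsics'].tolist(),[k for k in s])
print(arm.get_state())
E
```

```text
pics
scene [ 0.22761488 -0.83173166  0.56814665] [ 1.04118094 -0.27961824 -0.49035089] [[464.47776407766753, 0.0, 326.9508145028116], [0.0, 464.47776407766753, 246.70360052474953], [0.0, 0.0, 1.0]] ['pixels', 'range_z', 'intrinsics', 'origin', 'attitude']
side [ 0.42483892 -0.95082404  0.51914408] [ 1.11614358 -0.12880003 -0.22148609] [[476.1240505967708, 0.0, 313.56870054682634], [0.0, 476.1240505967708, 245.3852919971451], [0.0, 0.0, 1.0]] ['pixels', 'range_z', 'intrinsics', 'origin', 'attitude']
wrist [ 0.2094531  -0.48572178  0.37281642] [-0.24638123  0.18875887 -1.28949694] [[346.5841095682278, 0.0, 325.23667046851676], [0.0, 346.5841095682278, 240.57784995548553], [0.0, 0.0, 1.0]] ['pixels', 'range_z', 'intrinsics', 'origin', 'attitude']
{'time': 0.15, 'q': array([-1.44496636e+00,  3.42568802e-01,  1.52473478e+00, -1.06665219e-05,
        1.27539749e+00, -1.46003286e-01]), 'joint_vel': array([ 4.04069092e-05, -1.62677721e-03, -3.80458407e-03,  2.25734983e-03,
        8.72234889e-05,  9.75957353e-04]), 'joint_efforts': array([ 6.75950014e-04, -4.33908820e+01, -2.46146786e+01, -1.94030431e-04,
        5.72468969e-03, -4.07956975e-06]), 'position': array([ 0.14094739, -0.50547331,  0.25580434]), 'ee_rot': array([-3.11152055e+00, -4.25535859e-01, -1.53541103e-06]), 'contact_force': array([-0.57247465, -0.09211081,  0.32921942]), 'moment': array([0.01765143, 0.02790834, 0.00252658]), 'gripper_width': 0.08520380882155999}
```

View pics/scene0.png

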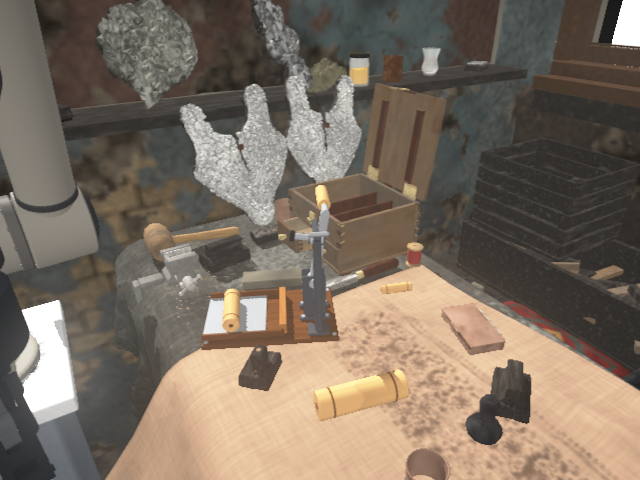

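View pics/side0.png

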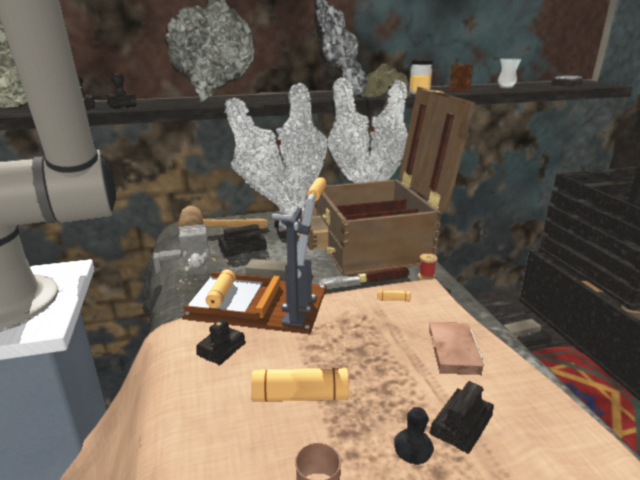

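View pics/wrist0.png

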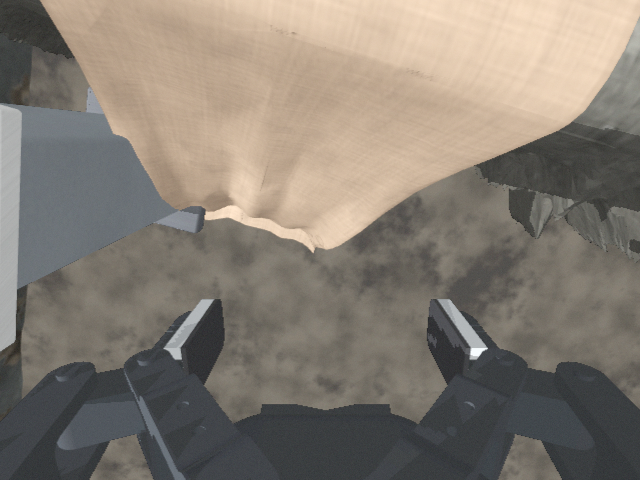

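Things that could pass for the bar in the scene image: the roller on the bed (232,310), a big one on the cloth (360,393), and a small one at (397,288). The middle-sized one, on the bed, fits. I'll check it in a close crop and fit the clamp frame.

```bash
python3 - <<'E'
from h import *
a=load('scene0')['pixels'][170:360,190:350,::-1]; b=load('side0')['pixels'][170:340,175:335,::-1]
a=cv2.resize(a,None,fx=2.5,fy=3*2.5/3,interpolation=cv2.INTER_CUBIC);b=cv2.resize(b,None,fx=2.5,fy=2.5,interpolation=cv2.INTER_CUBIC)
h=max(a.shape[0],b.shape[0]);o=np.zeros((h,800,3),np.uint8);o[:a.shape[0],:400]=a;o[:b.shape[0],400:]=b
cv2.imwrite('pics/crop0.png',o)
for t in ['scene0','side0']:
    s=load(t);w=cloud(s)
    print(t,'valid',np.mean(s['range_z']>0))
    pts={'scene0':[(232,310),(250,318),(283,300),(360,393),(397,288),(322,192),(270,372),(203,347),(338,340),(215,292),(285,237),(245,320)],'side0':[(220,288),(240,290),(265,298),(300,385),(394,295),(317,188),(222,340),(184,318),(314,328),(206,276),(285,216)]}[t]
    for u,v in pts: print(u,v,np.round(w[v,u],3))
E
```

```text
scene0 valid 0.9943619791666667
232 310 [ 0.432 -0.135  0.045]
250 318 [ 0.465 -0.135  0.014]
283 300 [ 0.534 -0.143  0.036]
360 393 [ 0.524 -0.424  0.041]
397 288 [ 0.77  -0.204  0.016]
322 192 [ 0.631 -0.134  0.239]
270 372 [ 0.432 -0.301  0.027]
203 347 [ 0.362 -0.164  0.01 ]
338 340 [ 0.583 -0.268  0.003]
215 292 [nan nan nan]
285 237 [0.653 0.089 0.039]
245 320 [ 0.454 -0.137  0.015]
side0 valid 0.99609375
220 288 [ 0.436 -0.134  0.045]
240 290 [ 0.476 -0.101  0.015]
265 298 [ 0.517 -0.174  0.034]
300 385 [ 0.53  -0.427  0.037]
394 295 [ 0.772 -0.199  0.015]
317 188 [ 0.626 -0.155  0.238]
222 340 [ 0.428 -0.285  0.032]
184 318 [ 0.363 -0.161  0.005]
314 328 [ 0.595 -0.251  0.003]
206 276 [ 0.411  0.007 -0.002]
285 216 [ 0.543 -0.282  0.243]
```

View pics/crop0.png

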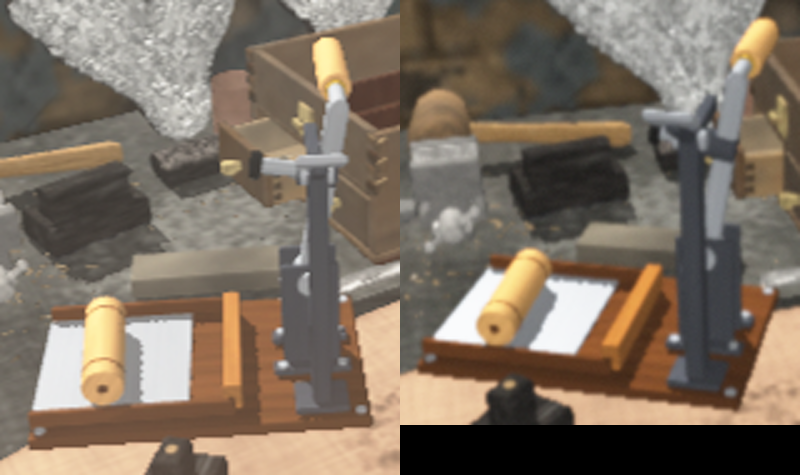

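```bash
cat > fit.py <<'E'
from h import *
from scipy.optimize import least_squares
# signed distance to union of boxes in clamp frame (m)
B=[(-125,125,-82.5,82.5,0,12),(-125,-10,-62.5,62.5,0,14.5),(16.5,30,-62,62,0,34),(63,107,-17,17,0,104),(82,96,-68,-48,0,213)]
E
python3 - <<'E'
from h import *
for t in ['scene0','side0']:
    s=load(t);w=cloud(s).reshape(-1,3);px=s['pixels'].reshape(-1,3).astype(int)
    c,sn=np.cos(-.44),np.sin(-.44)
    m=(w[:,0]>.3)&(w[:,0]<.75)&(w[:,1]>-.35)&(w[:,1]<.1)&(w[:,2]>-.01)&(w[:,2]<.3)
    w=w[m];px=px[m]
    r,g,b=px.T
    white=(abs(r-b)<25)&(r>150)&(w[:,2]<.02)&(w[:,2]>.008)
    orange=(r-b>90)&(w[:,2]>.02)&(w[:,2]<.05)
    brown=(r-b>30)&(r<150)&(w[:,2]<.03)&(w[:,2]>.005)
    for n,mm in [('white',white),('brown',brown)]:
        p=w[mm,:2].astype(np.float32); ctr=np.median(p,0); p=p[np.linalg.norm(p-ctr,axis=1)<.2]
        print(t,n,len(p),cv2.minAreaRect(p), np.median(w[mm,2]))
    p=w[orange]; 
    for lo,hi in [(.39,.48),(.49,.6)]:
        q=p[(p[:,0]>lo)&(p[:,0]<hi)&(p[:,1]>-.23)]; print('or',len(q),cv2.minAreaRect(q[:,:2].astype(np.float32)),np.percentile(q[:,2],[5,50,98]))
E
```

```text
scene0 white 1322 ((0.501702606678009, -0.09514966607093811), (0.23377066850662231, 0.3215717077255249), 64.70441436767578) 0.01431760615697869
scene0 brown 2531 ((0.48625192046165466, -0.18329991400241852), (0.26170581579208374, 0.2497285008430481), 64.7527847290039) 0.012614394684371644
or 410 ((0.43699076771736145, -0.11220085620880127), (0.10155709832906723, 0.027514712885022163), 68.5221939086914) [0.02378137 0.04291159 0.04715242]
or 271 ((0.5266943573951721, -0.15228262543678284), (0.12350913137197495, 0.012012084014713764), 64.24398803710938) [0.03095897 0.03375091 0.0356598 ]
side0 white 1005 ((0.5227054357528687, -0.12571954727172852), (0.13309811055660248, 0.2859676480293274), 74.39414978027344) 0.013924557695321749
side0 brown 2898 ((0.5106245279312134, -0.14822909235954285), (0.30655544996261597, 0.28048282861709595), 12.781571388244629) 0.01211905053529272
or 478 ((0.4404164254665375, -0.10082265734672546), (0.1257600635290146, 0.03807680308818817), 74.63156127929688) [0.02475528 0.04265758 0.04664235]
or 279 ((0.5272231698036194, -0.14905330538749695), (0.13018912076950073, 0.018539635464549065), 67.65814208984375) [0.02549186 0.03303134 0.03492996]
```

```bash
cat >> fit.py <<'E'
def sdf(p):
    d=np.full(len(p),9.)
    for x0,x1,y0,y1,z0,z1 in np.array(B)/1000:
        q=np.stack([np.maximum(x0-p[:,0],p[:,0]-x1),np.maximum(y0-p[:,1],p[:,1]-y1),np.maximum(z0-p[:,2],p[:,2]-z1)],1)
        d=np.minimum(d,np.linalg.norm(np.maximum(q,0),axis=1)+np.minimum(q.max(1),0))
    return d
def tocl(w,v):
    c,s=np.cos(v[2]),np.sin(v[2]); x,y=w[:,0]-v[0],w[:,1]-v[1]
    return np.stack([c*x+s*y,-s*x+c*y,w[:,2]],1)
E
python3 - <<'E'
from fit import *
def get(t):
    w=cloud(load(t)).reshape(-1,3);return w[~np.isnan(w[:,0])]
v=np.array([.51,-.142,np.radians(-25.4)])
for tags in (['scene0'],['side0'],['scene0','side0']):
    W=np.concatenate([get(t) for t in tags]); x=v.copy()
    for it in range(3):
        p=tocl(W,x); m=(abs(p[:,0])<.14)&(abs(p[:,1])<.1)&(p[:,2]>.005)&(p[:,2]<.22)
        # board region points; drop bar and lever
        m&=sdf(p)<.012
        r=least_squares(lambda y:sdf(tocl(W[m],y)),x,loss='soft_l1',f_scale=.001); x=r.x
    print(tags,x,np.degrees(x[2]),m.sum(),np.median(abs(r.fun)))
p=tocl(W,x)
def show(n,m): print(n,m.sum(),np.round(1000*np.percentile(p[m],[2,50,98],axis=0),1).tolist())
show('stop',(p[:,2]>.03)&(p[:,2]<.04)&(abs(p[:,0]-.022)<.015)&(abs(p[:,1])<.075))
show('boardtop',(p[:,2]>.008)&(p[:,2]<.016)&(abs(p[:,0])<.15)&(abs(p[:,1])<.1))
show('post',(p[:,2]>.12)&(p[:,2]<.19)&(abs(p[:,0]-.089)<.02)&(abs(p[:,1]+.058)<.02))
show('tab',(p[:,2]>.22)&(p[:,2]<.26)&(abs(p[:,0]-.089)<.03)&(p[:,1]<-.075)&(p[:,1]>-.13))
show('grip',(p[:,2]>.2)&(p[:,2]<.26)&(abs(p[:,0]-.109)<.04)&(p[:,1]>.026)&(p[:,1]<.12))
mb=(p[:,2]>.026)&(p[:,2]<.06)&(p[:,0]<-.03)&(p[:,0]>-.12)&(abs(p[:,1])<.07)
show('bar',mb); print(cv2.minAreaRect((p[mb,:2]*1000).astype(np.float32)))
m=mb&(p[:,2]>.0435);show('bartop',m); print(cv2.minAreaRect((p[m,:2]*1000).astype(np.float32)))
show('block',(p[:,2]>.015)&(p[:,2]<.07)&(p[:,1]<-.09)&(p[:,1]>-.2)&(abs(p[:,0])<.15))
show('whet',(p[:,2]>.01)&(p[:,2]<.03)&(p[:,1]>.09)&(p[:,1]<.2)&(abs(p[:,0])<.15))
show('bed lip +y',(p[:,2]>.02)&(p[:,2]<.03)&(p[:,1]>.05)&(p[:,1]<.08)&(abs(p[:,0])<.15))
E
```

```text
['scene0'] [ 0.50624352 -0.14060987 -0.44563214] -25.532840731273634 7213 0.0009011996117760483
['side0'] [ 0.50564953 -0.13919263 -0.44174369] -25.31004881369636 6664 0.0009001704921601326
['scene0', 'side0'] [ 0.50554751 -0.13987774 -0.44269138] -25.364347779424932 13867 0.0009225479980213003
stop 517 [[17.9, -62.1, 30.3], [24.3, -8.8, 33.5], [30.4, 57.6, 35.6]]
boardtop 7524 [[-120.6, -82.9, 9.1], [-3.8, -23.6, 12.6], [123.7, 77.6, 15.7]]
post 670 [[82.4, -70.4, 121.6], [90.1, -67.4, 156.7], [96.3, -51.6, 188.6]]
tab 288 [[74.2, -115.5, 221.9], [89.8, -110.8, 239.7], [104.7, -93.2, 244.3]]
grip 435 [[98.5, 26.3, 220.8], [111.6, 53.0, 236.8], [121.2, 97.0, 240.0]]
bar 1214 [[-88.9, -53.8, 26.4], [-70.0, -17.7, 42.1], [-57.1, 45.5, 47.1]]
((-75.2247314453125, -1.3805084228515625), (135.78897094726562, 79.5917739868164), 89.61124420166016)
bartop 474 [[-83.2, -52.1, 43.7], [-73.7, -8.8, 45.3], [-64.0, 44.1, 47.4]]
((-73.66426849365234, -3.0679664611816406), (20.80573272705078, 102.97616577148438), 2.436279058456421)
block 2322 [[-45.3, -193.2, 15.8], [-11.1, -168.4, 28.8], [15.6, -132.4, 58.4]]
whet 1954 [[-141.2, 95.7, 10.5], [-5.7, 129.3, 19.1], [146.9, 197.2, 28.6]]
bed lip +y 345 [[-121.3, 57.6, 20.2], [-39.4, 64.1, 23.4], [29.8, 69.6, 26.4]]
```

```bash
cat > mv.py <<'E'
from h import *
from scipy.spatial.transform import Rotation as Ro
V=np.array([.5055,-.1399,-.4427])
Cz=lambda a:Ro.from_euler('z',a)
def c2w(p):  # clamp mm -> world m
    p=np.asarray(p,float)/1000; q=Cz(V[2]).apply(p); return q+[V[0],V[1],0]
def w2c(p):
    return 1000*Cz(-V[2]).apply(np.asarray(p)-[V[0],V[1],0])
DOWN=lambda yaw: Cz(yaw)*Ro.from_euler('x',np.pi)   # tool x at world yaw
def need(tcp_clamp,R=None):
    s=arm.get_state(); R0=Ro.from_rotvec(s['ee_rot']); R=R or R0
    print('t',round(s['time'],2),'clampTCP',np.round(w2c(s['position']),1),'F',np.round(s['contact_force'],1),'w',round(s['gripper_width'],4))
    rv=(R0.inv()*R).as_rotvec()
    d=c2w(tcp_clamp)-s['position']
    print('turn frac',np.round(rv/(np.pi/4),3),'| after turn shift frac',np.round(R.inv().apply(d)/.05,3),'| before',np.round(R0.inv().apply(d)/.05,3))
E
python3 - <<'E'
from mv import *
s=arm.get_state();R0=Ro.from_rotvec(s['ee_rot']);print(R0.as_matrix().round(3),np.degrees(np.arctan2(*R0.as_matrix()[1::-1,0])))
S=load('wrist0');print('cam in tool',R0.inv().apply(S['origin']-s['position']))
need([-115,-4,120],DOWN(V[2]));need([-115,-4,120],DOWN(V[2]+np.pi))
# obstacles near grip
for t in ['scene0','side0']:
    w=cloud(load(t)).reshape(-1,3);w=w[~np.isnan(w[:,0])];p=w2c(w)
    for nm,b in dict(grip=(30,220,15,130,150,420),left=(-120,60,15,130,60,420),tab=(30,220,-200,-75,150,420)).items():
        m=(p[:,0]>b[0])&(p[:,0]<b[1])&(p[:,1]>b[2])&(p[:,1]<b[3])&(p[:,2]>b[4])&(p[:,2]<b[5])
        print(t,nm,m.sum(),np.percentile(p[m],[0,50,100],axis=0).round(0).tolist() if m.any() else '')
E
```

```text
[[ 0.963  0.269 -0.   ]
 [ 0.269 -0.963  0.001]
 [ 0.    -0.001 -1.   ]] 15.575071410626016
cam in tool [ 0.07131114 -0.00076089 -0.11700054]
t 0.15 clampTCP [-172.8 -486.5  255.8] F [-0.6 -0.1  0.3] w 0.0852
turn frac [-0.001  0.     0.91 ] | after turn shift frac [ 1.156 -9.65   2.716] | before [ 7.196 -6.529  2.724]
t 0.15 clampTCP [-172.8 -486.5  255.8] F [-0.6 -0.1  0.3] w 0.0852
turn frac [-0.00e+00 -2.00e-03 -3.09e+00] | after turn shift frac [-1.156  9.65   2.716] | before [ 7.196 -6.529  2.724]
scene0 grip 265 [[98.0, 16.0, 219.0], [108.0, 45.0, 237.0], [121.0, 98.0, 241.0]]
scene0 left 0 
scene0 tab 134 [[73.0, -117.0, 209.0], [89.0, -112.0, 241.0], [105.0, -75.0, 245.0]]
side0 grip 258 [[98.0, 16.0, 219.0], [114.0, 45.0, 235.0], [122.0, 100.0, 240.0]]
side0 left 0 
side0 tab 176 [[73.0, -116.0, 210.0], [91.0, -108.0, 237.0], [105.0, -76.0, 244.0]]
```

```bash
python3 -m jog '{"hand":[0.4,0.4,0.4,0.4,0.4,0.4,0.4,0.4,0.4,0.4,0.4,0.4],"delta_pos":[[0.3,-0.27,0],[0.6,-0.54,0],[0.6,-0.54,0],[0.6,-0.54,0],[0.6,-0.54,0],[0.6,-0.54,0],[0.6,-0.54,0],[0.6,-0.54,0],[0.6,-0.54,0],[0.6,-0.54,0],[0.6,-0.54,0],[0.6,-0.54,0]],"angular":[[0,0,0],[0,0,0],[0,0,0],[0,0,0],[0,0,0],[0,0,0],[0,0,0],[0,0,0],[0,0,0],[0,0,0],[0,0,0],[0,0,0]]}' 40
python3 -m jog '{"hand":[0.4,0.4,0.4,0.4,0.4,0.4,0.4,0.4,0.4,0.4,0.4,0.4],"delta_pos":[[0,0,0],[0,0,0],[0,0,0],[0,0,0],[0,0,0],[0,0,0],[0,0,0],[0,0,0],[0,0,0],[0,0,0],[0,0,0],[0,0,0]],"angular":[[0,0,-0.18],[0,0,-0.18],[0,0,-0.18],[0,0,-0.18],[0,0,-0.18],[0,0,-0.18],[0,0,-0.18],[0,0,-0.18],[0,0,-0.18],[0,0,-0.18],[0,0,-0.18],[0,0,-0.18]]}'
python3 - <<'E'
from mv import *
need([-118,-4,75],DOWN(V[2]+np.pi))
E
```

```text
time: 1.35
position: [0.3905, -0.1124, 0.2563]
ee_rot: [3.112, 0.426, 0.0]
contact_force: [0.5, -0.7, 0.8]
gripper_width: 0.0517
time: 2.55
position: [0.3898, -0.1139, 0.2561]
ee_rot: [-1.731, -2.621, 0.0]
contact_force: [0.5, 0.3, -0.0]
gripper_width: 0.0512
t 2.55 clampTCP [-115.7  -26.1  256.1] F [ 0.5  0.3 -0. ] w 0.0512
turn frac [-0.    -0.    -0.923] | after turn shift frac [0.047 0.442 3.623] | before [0.327 0.301 3.623]
```

```bash
python3 -m jog '{"hand":[0.4,0.4,0.4,0.4,0.4,0.4,0.4,0.4,0.4],"delta_pos":[[0,0,0.5],[0,0,0.5],[0,0,0.5],[0,0,0.5],[0,0,0.5],[0,0,0.2],[0,0.22,0],[0.05,0.22,0],[0,0,0]],"angular":[[0,0,-0.155],[0,0,-0.155],[0,0,-0.155],[0,0,-0.155],[0,0,-0.15],[0,0,-0.15],[0,0,0],[0,0,0],[0,0,0]]}'
python3 - <<'E'
from mv import *
need([-118,-4,50],DOWN(V[2]+np.pi))
a=snap('scene','sc1');b=snap('side','si1')
o=np.hstack([cv2.resize(i['pixels'][200:360,180:340,::-1],(400,400),interpolation=cv2.INTER_CUBIC) for i in (a,b)]);cv2.imwrite('pics/c1.png',o)
E
```

```text
time: 3.45
position: [0.3979, -0.0919, 0.122]
ee_rot: [0.703, 3.061, -0.0]
contact_force: [-0.4, 0.0, 0.4]
gripper_width: 0.0513
t 3.45 clampTCP [-117.8   -2.7  122. ] F [-0.4  0.   0.4] w 0.0513
turn frac [ 0.     0.001 -0.011] | after turn shift frac [ 0.004 -0.026  1.439] | before [ 0.006 -0.026  1.439]
```

View pics/c1.png

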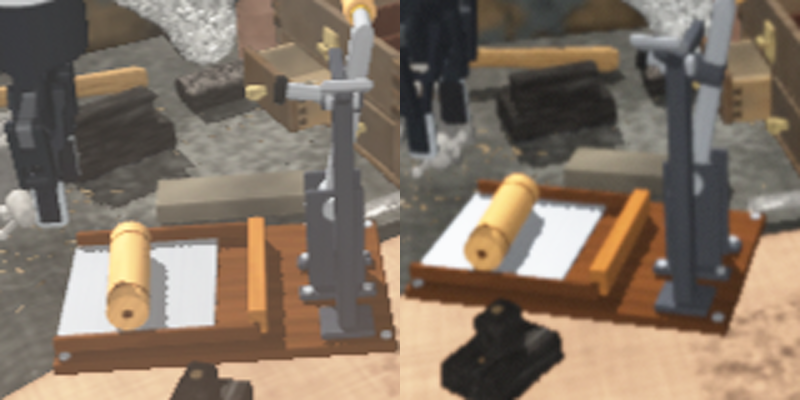

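The crop shows the gripper hanging behind the bar, which is in crop at (128,275), with the bed and stop clear. Next I'll measure where the fingertips are.

```bash
python3 - <<'E'
from mv import *
for t in ['sc1','si1']:
    w=cloud(load(t)).reshape(-1,3);w=w[~np.isnan(w[:,0])];p=w2c(w)
    m=(abs(p[:,0]+118)<45)&(abs(p[:,1])<70)&(p[:,2]>60)&(p[:,2]<130)
    print(np.percentile(p[m],[1,50,99],axis=0).round(1).tolist(),p[m,2].min())
    m&=p[:,2]<115; print(np.percentile(p[m],[1,50,99],axis=0).round(1).tolist())
    m=(p[:,2]>43.5)&(p[:,2]<50)&(p[:,0]<-30)&(p[:,0]>-110)&(abs(p[:,1])<58); print(cv2.minAreaRect(p[m,:2].astype(np.float32)))
E
```

```text
[[-128.7, -44.7, 100.2], [-113.7, -35.4, 116.1], [-106.3, 25.7, 129.8]] 99.62030220900981
[[-128.2, -43.2, 99.8], [-114.1, -35.2, 109.2], [-106.3, 23.8, 114.8]]
((-74.72245788574219, -3.8008079528808594), (20.019657135009766, 99.77632141113281), 4.106812000274658)
[[-128.2, -43.6, 100.8], [-114.8, -29.1, 116.3], [-105.9, 28.8, 129.7]] 99.09402922342709
[[-128.8, -42.8, 100.5], [-114.9, 20.9, 108.6], [-105.9, 29.3, 114.9]]
((-73.58673095703125, -3.5683631896972656), (19.99755096435547, 99.84644317626953), 2.8968000411987305)
```

```bash
python3 -m jog '{"hand":[0.4,0.4,0.4,0.4,0.4,0.4,0.4,0.4,0.4,0.4],"delta_pos":[[0,0,0.4],[0,0,0.4],[0,0,0.4],[0,0,0.25],[0,0,0.13],[0,0,0],[-0.1,0,0],[-0.1,0,0],[-0.05,0,0],[-0.05,0,0]],"angular":[[0,0,0],[0,0,0],[0,0,0],[0,0,0],[0,0,0],[0,0,0],[0,0,0],[0,0,0],[0,0,0],[0,0,0]]}'
python3 -m jog '{"hand":[0.4,0.4,0.4,0.4,0.4,0.4,0.4,0.4,0.4,0.4,0.4,0.4],"delta_pos":[[-0.05,0,0],[-0.05,0,0],[-0.05,0,0],[-0.05,0,0],[-0.06,0,0],[-0.06,0,0],[-0.06,0,0],[-0.06,0,0],[-0.06,0,0],[-0.06,0,0],[-0.06,0,0],[-0.06,0,0]],"angular":[[0,0,0],[0,0,0],[0,0,0],[0,0,0],[0,0,0],[0,0,0],[0,0,0],[0,0,0],[0,0,0],[0,0,0],[0,0,0],[0,0,0]]}'
cat > bar.py <<'E'
from mv import *
import sys
n=sys.argv[1]
need([-27,-3,43],DOWN(V[2]+np.pi))
a=snap('scene','sc'+n);b=snap('side','si'+n)
o=np.hstack([cv2.resize(i['pixels'][200:360,180:340,::-1],(400,400),interpolation=cv2.INTER_CUBIC) for i in (a,b)]);cv2.imwrite(f'pics/c{n}.png',o)
for s in (a,b):
    w=cloud(s).reshape(-1,3);px=s['pixels'].reshape(-1,3).astype(int);p=w2c(w)
    m=(px[:,0]-px[:,2]>70)&(p[:,0]<13)&(p[:,0]>-100)&(abs(p[:,1])<58)&(p[:,2]>28)&(p[:,2]<55)
    q=p[m];zt=np.percentile(q[:,2],97); q=q[q[:,2]>zt-3]
    print('bar top z',round(zt,1),cv2.minAreaRect(q[:,:2].astype(np.float32)))
E
python3 bar.py 2
```

```text
time: 4.55
position: [0.4113, -0.0999, 0.0427]
ee_rot: [0.702, 3.061, -0.0]
contact_force: [-0.1, -0.1, -0.5]
gripper_width: 0.0511
time: 5.75
position: [0.4416, -0.1146, 0.0423]
ee_rot: [0.702, 3.062, -0.0]
contact_force: [0.0, -0.5, -0.1]
gripper_width: 0.0508
t 5.75 clampTCP [-68.6  -4.5  42.3] F [ 0.  -0.5 -0.1] w 0.0508
turn frac [-0.    0.   -0.01] | after turn shift frac [-0.832  0.03  -0.014] | before [-0.831  0.037 -0.014]
bar top z 47.3 ((-39.99224853515625, -0.647064208984375), (18.526803970336914, 100.03734588623047), 2.473644971847534)
bar top z 46.6 ((-38.16712188720703, -0.10910797119140625), (18.9332218170166, 101.52814483642578), 2.5093700885772705)
```

View pics/c2.png

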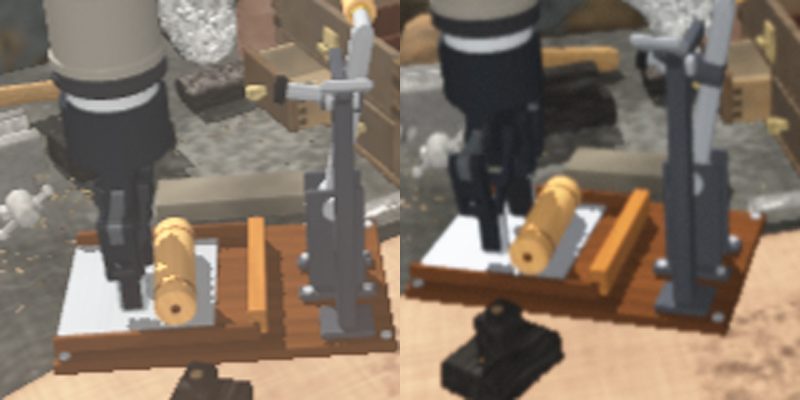

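The bar has rolled to about x = -39 and lies nearly square, with the fingers just behind it (crop (175,270)). I'll keep pushing.

```bash
python3 -m jog '{"hand":[0.4,0.4,0.4,0.4,0.4,0.4,0.4,0.4,0.4,0.4,0.4,0.4],"delta_pos":[[-0.06,0,0],[-0.06,0,0],[-0.06,0,0],[-0.06,0,0],[-0.06,0,0],[-0.06,0,0],[-0.06,0,0],[-0.06,0,0],[-0.06,0,0],[-0.06,0,0],[-0.06,0,0],[-0.06,0,0]],"angular":[[0,0,0],[0,0,0],[0,0,0],[0,0,0],[0,0,0],[0,0,0],[0,0,0],[0,0,0],[0,0,0],[0,0,0],[0,0,0],[0,0,0]]}'
python3 -m jog '{"hand":[0.4,0.4,0.4,0.4],"delta_pos":[[-0.04,0,0],[-0.04,0,0],[0,0,0],[0,0,0]],"angular":[[0,0,0],[0,0,0],[0,0,0],[0,0,0]]}'
python3 bar.py 3
```

```text
time: 7.05
position: [0.474, -0.1303, 0.0423]
ee_rot: [0.702, 3.062, -0.0]
contact_force: [0.8, 0.5, -0.2]
gripper_width: 0.0512
time: 7.45
position: [0.4773, -0.1319, 0.0423]
ee_rot: [-0.702, -3.062, 0.0]
contact_force: [0.8, -0.1, -0.4]
gripper_width: 0.0512
t 7.45 clampTCP [-28.9  -4.8  42.3] F [ 0.8 -0.1 -0.4] w 0.0512
turn frac [-0.   -0.   -0.01] | after turn shift frac [-0.038  0.037 -0.015] | before [-0.038  0.037 -0.015]
bar top z 45.0 ((0.6359701156616211, 0.6123733520507812), (17.7332820892334, 100.2931900024414), 0.07680311053991318)
bar top z 44.1 ((2.0013580322265625, 3.4374923706054688), (101.70148468017578, 19.84613037109375), 89.85974884033203)
```

View pics/c3.png

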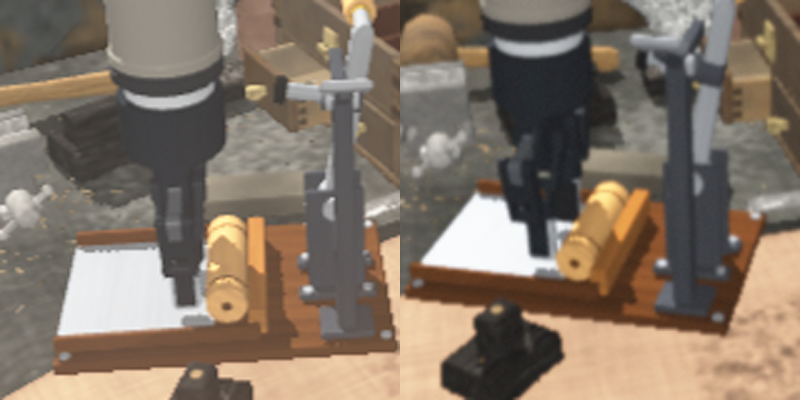

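The bar is in the seat against the stop: top at z = 44-45, square, at x ≈ 1 (crop (228,270)). I'll back off and rise, closing the fingers.

```bash
python3 -m jog '{"hand":[0.4,0.4,0.4,1,1,1,1,1,1,1,1],"delta_pos":[[0.1,0,0],[0.2,0,0],[0,0,-0.3],[0,0,-0.6],[0,0,-0.7],[0,0,-0.7],[0,0,-0.7],[0,0,-0.7],[0,0,-0.7],[0,0,-0.6],[0,0,0]],"angular":[[0,0,0],[0,0,0],[0,0,0],[0,0,0],[0,0,0],[0,0,0],[0,0,0],[0,0,0],[0,0,0],[0,0,0],[0,0,0]]}'
python3 - <<'E'
from mv import *
need([89,-115,290],DOWN(V[2]+np.pi))
a=snap('scene','sc4');b=snap('side','si4')
x0,y0,z0=w2c(arm.get_state()['position'])
for s in (a,b):
    p=w2c(cloud(s).reshape(-1,3))
    m=(abs(p[:,0]-x0)<30)&(abs(p[:,1]-y0)<40)&(p[:,2]>z0-60)&(p[:,2]<z0)
    print((p[m]-[x0,y0,z0]).min(0),[ (np.percentile(p[m&(p[:,2]<z0-h)]-[x0,y0,z0],[2,98],axis=0).round(1).tolist()) for h in (5,15,22)])
    m=(p[:,0]>70)&(p[:,0]<110)&(p[:,1]<-75)&(p[:,1]>-125)&(p[:,2]>200)&(p[:,2]<255)
    q=p[m]; print('tab',np.percentile(q,[2,50,98],axis=0).round(1).tolist()); 
    for lo in range(-120,-75,8):
        r=q[(q[:,1]>lo)&(q[:,1]<lo+8)]
        if len(r):print(lo,len(r),r[:,2].max().round(1),r[:,2].min().round(1))
E
```

```text
time: 8.65
position: [0.4646, -0.1256, 0.2961]
ee_rot: [0.7, 3.055, -0.003]
contact_force: [-0.5, 0.3, -0.1]
gripper_width: -0.0
t 8.65 clampTCP [-43.   -4.6 296.1] F [-0.5  0.3 -0.1] w -0.0
turn frac [ 0.    0.01 -0.01] | after turn shift frac [-2.641 -2.208  0.123] | before [-2.657 -2.187  0.143]Traceback (most recent call last):
  File "<stdin>", line 8, in <module>
    return _quantile_unchecked(
        a, q, axis, out, overwrite_input, method, keepdims, weights)
    return _ureduce(a,
                    func=_quantile_ureduce_func,
    ...<5 lines>...
                    overwrite_input=overwrite_input,
                    method=method)
    r = func(a, **kwargs)
    result = _quantile(arr,
                       quantiles=q,
    ...<2 lines>...
                       out=out,
                       weights=wgt)
    slices_having_nans = np.isnan(arr[-1, ...])
                                  ~~~^^^^^^^^^
IndexError: index -1 is out of bounds for axis 0 with size 0
```

```bash
cat > tab.py <<'E'
from mv import *
import sys
def look(n,z=None):
    a=snap('scene','sc'+n);b=snap('side','si'+n)
    o=np.hstack([cv2.resize(i['pixels'][150:350,180:340,::-1],(400,500),interpolation=cv2.INTER_CUBIC) for i in (a,b)]);cv2.imwrite(f'pics/c{n}.png',o)
    return a,b
def an(a,b):
  x0,y0,z0=w2c(arm.get_state()['position'])
  for s in (a,b):
    p=w2c(cloud(s).reshape(-1,3))
    m=(abs(p[:,0]-x0)<30)&(abs(p[:,1]-y0)<40)&(p[:,2]>z0-60)&(p[:,2]<z0-10)
    if m.any(): print('tip',(p[m]-[x0,y0,z0]).min(0).round(1),(p[m]-[x0,y0,z0]).max(0).round(1))
    m=(p[:,0]>70)&(p[:,0]<110)&(p[:,1]<-75)&(p[:,1]>-125)&(p[:,2]>150)&(p[:,2]<255)
    q=p[m]
    if len(q): print('tab',np.percentile(q,[2,50,98],axis=0).round(1).tolist())
    for lo in range(-120,-75,8):
        r=q[(q[:,1]>lo)&(q[:,1]<lo+8)]
        if len(r):print(lo,len(r),r[:,2].max().round(1),r[:,2].min().round(1))
E
python3 - <<'E'
from tab import *
an(load('sc4'),load('si4'))
E
python3 -m jog '{"hand":[1,1,1,1,1,1,1],"delta_pos":[[-0.2,-0.2,0],[-0.5,-0.4,0],[-0.5,-0.4,0],[-0.5,-0.4,0],[-0.5,-0.4,0],[-0.42,-0.4,0],[0,0,0]],"angular":[[0,0,0],[0,0,0],[0,0,0],[0,0,0],[0,0,0],[0,0,-0.01],[0,0,0]]}'
python3 - <<'E'
from tab import *
need([89,-115,272],DOWN(V[2]+np.pi))
a,b=look('5');an(a,b)
E
```

```text
tip [ -9.  -14.2 -21.3] [ 12.8  -2.  -10.2]
tab [[74.2, -116.0, 218.8], [88.9, -112.4, 240.7], [103.8, -91.0, 244.6]]
-120 75 245.2 238.1
-112 25 244.1 227.8
-104 22 231.8 226.5
-96 10 230.1 218.4
-88 1 215.2 215.2
-80 1 209.2 209.2
tip [-11.5 -15.  -23.8] [ 12.4   6.5 -10.1]
tab [[74.9, -114.3, 214.3], [91.4, -108.6, 237.3], [104.9, -80.7, 243.9]]
-120 52 244.5 238.2
-112 52 244.2 230.6
-104 40 236.7 223.8
-96 15 232.4 219.5
-88 12 223.2 214.1
-80 3 212.1 209.8
time: 9.45
position: [0.5338, -0.2852, 0.2892]
ee_rot: [-0.694, -3.061, -0.0]
contact_force: [-0.7, -0.5, -0.5]
gripper_width: -0.0003
t 9.45 clampTCP [  87.9 -119.2  289.2] F [-0.7 -0.5 -0.5] w -0.0003
turn frac [-0.001 -0.004 -0.004] | after turn shift frac [-0.023  0.083  0.344] | before [-0.024  0.084  0.344]
tip [-12.8 -18.5 -60. ] [ 18.9  19.9 -10.2]
tab [[74.1, -116.2, 219.1], [88.6, -112.7, 240.9], [103.8, -90.8, 244.5]]
-120 75 244.7 237.8
-112 24 244.1 229.2
-104 23 232.5 226.1
-96 9 226.6 218.8
-88 1 215.9 215.9
-80 1 210.0 210.0
tip [-12.7 -15.7 -59.9] [ 19.2  21.6 -10.1]
tab [[74.9, -114.3, 211.6], [91.2, -109.2, 237.2], [104.7, -77.9, 243.9]]
-120 51 243.9 238.5
-112 53 244.1 228.4
-104 40 236.3 224.5
-96 14 232.7 218.9
-88 12 222.7 214.6
-80 5 212.8 209.8
```

View pics/c5.png

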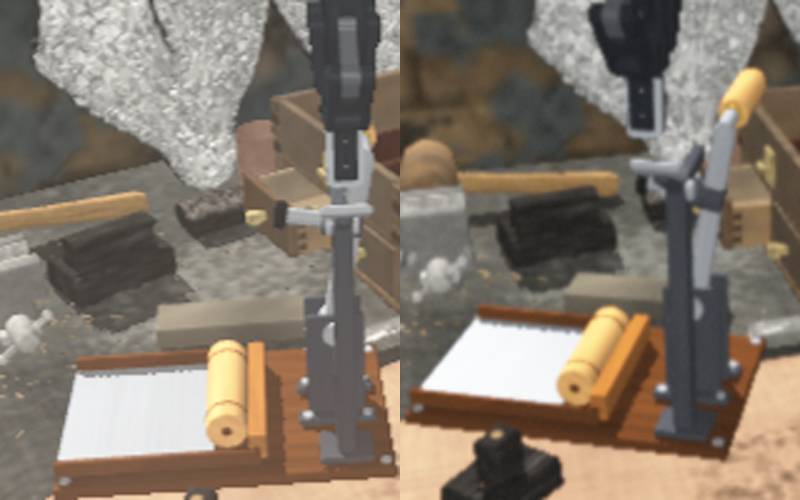

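The shut fingertips hang just outside and above the thumb tab (left crop: tip (343,180), tab (340,212)). I'll press it along its arc.

```bash
python3 -m jog '{"hand":[1,1,1,1,1,1,1,1],"delta_pos":[[-0.02,0.1,0.2],[0,0,0.2],[0,0,0.08],[-0.0,0,0.04],[0,-0.045,0.07],[0,-0.045,0.07],[0,-0.045,0.07],[0,-0.045,0.07]],"angular":[[0,0,0],[0,0,0],[0,0,0],[0,0,0],[0,0,0],[0,0,0],[0,0,0],[0,0,0]]}'
python3 -m jog '{"hand":[1,1,1,1,1,1,1,1],"delta_pos":[[0,-0.025,0.08],[0,-0.025,0.08],[0,-0.025,0.08],[0,-0.025,0.08],[0,0,0.08],[0,0,0.08],[0,0,0.08],[0,0,0.08]],"angular":[[0,0,0],[0,0,0],[0,0,0],[0,0,0],[0,0,0],[0,0,0],[0,0,0],[0,0,0]]}'
python3 - <<'E'
from tab import *
need([89,-119,198],DOWN(V[2]+np.pi))
a,b=look('6')
E
```

```text
time: 10.35
position: [0.5331, -0.2856, 0.252]
ee_rot: [0.69, 3.065, 0.0]
contact_force: [0.9, 0.5, 1.3]
gripper_width: -0.0002
time: 11.15
position: [0.5309, -0.29, 0.22]
ee_rot: [0.69, 3.065, 0.0]
contact_force: [-0.0, -0.1, 1.3]
gripper_width: -0.0003
t 11.15 clampTCP [  87.3 -124.7  220. ] F [-0.  -0.1  1.3] w -0.0003
turn frac [ 0.  0. -0.] | after turn shift frac [-0.034  0.114  0.44 ] | before [-0.034  0.114  0.44 ]
```

View pics/c6.png

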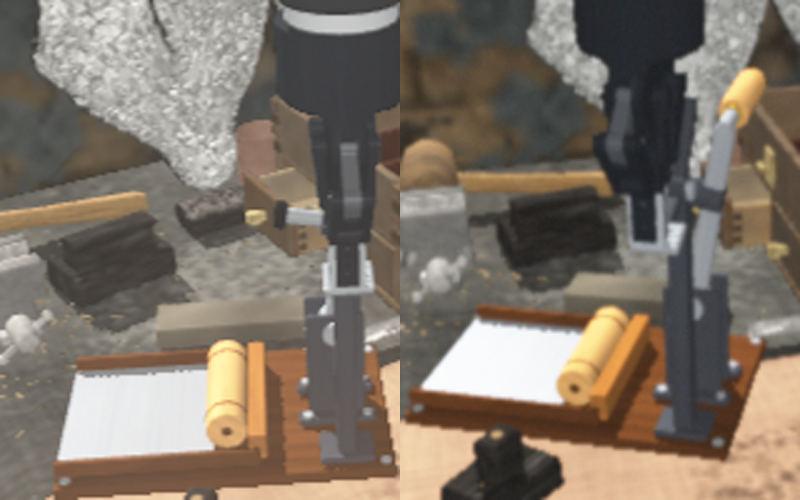

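The tab is turning with the fingertip and the catch bar has swung up (right crop (690,130)). I'll finish the arc.

```bash
python3 -m jog '{"hand":[1,1,1,1,1,1,1,1],"delta_pos":[[0,0.03,0.08],[0,0.04,0.08],[0,0.04,0.08],[0,0.05,0.08],[0,0.06,0.02],[0,0.06,0.02],[0,0.06,0],[0,0.06,0]],"angular":[[0,0,0],[0,0,0],[0,0,0],[0,0,0],[0,0,0],[0,0,0],[0,0,0],[0,0,0]]}'
python3 - <<'E'
from tab import *
need([89,-112,198],DOWN(V[2]+np.pi))
a,b=look('7')
E
```

```text
time: 12.05
position: [0.5382, -0.2758, 0.2035]
ee_rot: [0.691, 3.064, -0.013]
contact_force: [-10.9, -19.3, 5.4]
gripper_width: 0.0001
t 12.05 clampTCP [  87.8 -108.8  203.5] F [-10.9 -19.3   5.4] w 0.0001
turn frac [-0.011  0.003 -0.001] | after turn shift frac [-0.024 -0.064  0.11 ] | before [-0.023 -0.063  0.111]
```

View pics/c7.png

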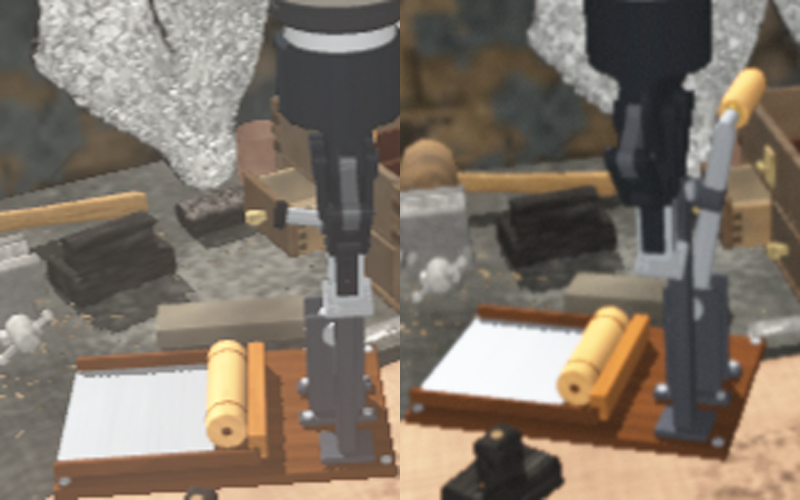

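A 22 N reaction means the catch is at its stop. I'll back off, rise, turn the jaws along clamp x and open them.

```bash
python3 -m jog '{"hand":[1,1,1,1,1,1,1,1,1],"delta_pos":[[0,-0.1,0],[0,-0.3,0],[0,-0.3,-0.1],[0,0,-0.5],[0,0,-0.6],[0,0,-0.6],[0,0,-0.5],[0,0,-0.2],[0,0,0]],"angular":[[0,0,0],[0,0,0],[0,0,0],[0,0,0],[0,0,0],[0,0,0],[0,0,0],[0,0,0],[0,0,0]]}'
python3 -m jog '{"hand":[0,0,0,0,0,0,0,0,0,0,0],"delta_pos":[[0,0,0],[0,0,0],[0,0,0],[0,0,0],[0,0,0],[0,0,0],[0,0,0],[0,0,0],[0,0,0],[0,0,0],[0,0,0]],"angular":[[0,0,0.182],[0,0,0.182],[0,0,0.182],[0,0,0.182],[0,0,0.182],[0,0,0.182],[0,0,0.182],[0,0,0.182],[0,0,0.182],[0,0,0.182],[0,0,0.18]]}'
python3 - <<'E'
from tab import *
need([109,64,310],DOWN(V[2]+np.pi/2)); print(arm.get_state()['q'].round(2))
a,b=look('8')
for s in (a,b):
    p=w2c(cloud(s).reshape(-1,3));px=s['pixels'].reshape(-1,3).astype(int)
    m=(px[:,0]-px[:,2]>70)&(p[:,0]>70)&(p[:,0]<150)&(p[:,1]>20)&(p[:,1]<110)&(p[:,2]>200)&(p[:,2]<260)
    print('grip',np.percentile(p[m],[2,50,98],axis=0).round(1).tolist())
    m=(p[:,0]>65)&(p[:,0]<115)&(p[:,1]>-130)&(p[:,1]<-20)&(p[:,2]>150)&(p[:,2]<290)
    q=p[m]
    for lo in range(150,290,12):
        r=q[(q[:,2]>lo)&(q[:,2]<lo+12)]
        if len(r): print(lo,len(r),np.percentile(r[:,1],[2,98]).round(0))
E
```

```text
time: 13.05
position: [0.5246, -0.3042, 0.3285]
ee_rot: [0.69, 3.062, -0.002]
contact_force: [0.7, 0.2, -0.1]
gripper_width: -0.0002
time: 14.15
position: [0.524, -0.3034, 0.325]
ee_rot: [-2.657, -1.67, 0.002]
contact_force: [-0.6, -0.3, -0.5]
gripper_width: 0.0855
t 14.15 clampTCP [  86.7 -139.8  325. ] F [-0.6 -0.3 -0.5] w 0.0855
turn frac [-0.005 -0.001 -0.008] | after turn shift frac [4.077 0.445 0.299] | before [4.079 0.421 0.301]
[-0.65  0.46  1.16 -0.    1.53 -0.2 ]
grip [[98.7, 21.8, 224.7], [108.1, 48.0, 236.9], [120.3, 95.1, 240.6]]
150 2 [-53. -50.]
162 117 [-119.  -56.]
174 232 [-113.  -65.]
186 88 [-89. -63.]
198 106 [-73. -57.]
210 60 [-66. -56.]
222 50 [-59. -48.]
234 48 [-54. -48.]
246 46 [-49. -44.]
258 31 [-47. -36.]
grip [[100.9, 23.3, 222.7], [114.5, 48.3, 236.0], [121.2, 95.9, 239.6]]
150 15 [-67. -49.]
162 136 [-117.  -52.]
174 242 [-113.  -50.]
186 99 [-89. -54.]
198 111 [-71. -55.]
210 59 [-65. -52.]
222 58 [-59. -42.]
234 50 [-53. -42.]
246 55 [-48. -33.]
258 27 [-46. -33.]
```

View pics/c8.png

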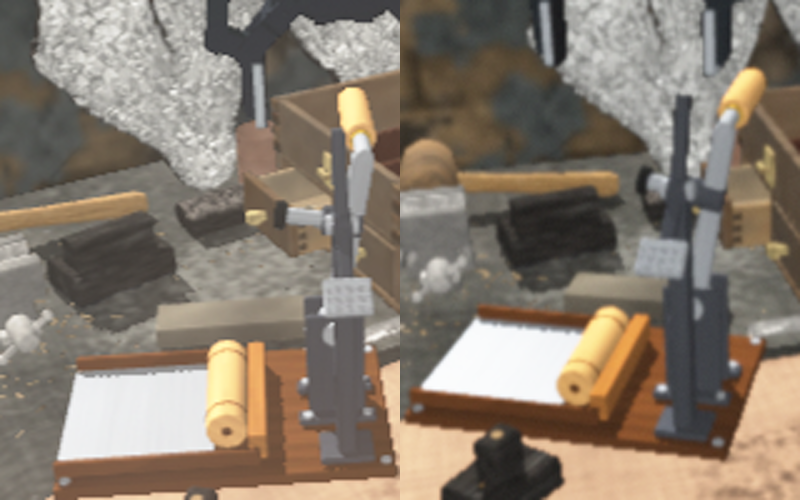

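The catch is fully off: the bar points up (right crop (683,130)) and the tab lies at (660,258). Next I'll go over the side grip and down onto it.

```bash
python3 -m jog '{"hand":[0,0,0,0,0,0,0,0,0,0],"delta_pos":[[0.3,0.03,0],[0.5,0.055,0],[0.5,0.055,0],[0.5,0.055,0],[0.5,0.055,0],[0.5,0.055,0],[0.5,0.055,0],[0.5,0.055,0],[0.28,0.025,0],[0,0,0]],"angular":[[0,0,0],[0,0,0],[0,0,0],[0,0,0],[0,0,0],[0,0,0],[0,0,0],[0,0,0],[0,0,-0.008],[0,0,0]]}'
python3 - <<'E'
from tab import *
need([109,64,233],DOWN(V[2]+np.pi/2)); print(arm.get_state()['q'].round(2))
a,b=look('9')
E
```

```text
time: 15.25
position: [0.6324, -0.1264, 0.3265]
ee_rot: [-2.645, -1.694, 0.001]
contact_force: [0.5, -0.9, -0.7]
gripper_width: 0.0853
t 15.25 clampTCP [108.9  66.5 326.5] F [ 0.5 -0.9 -0.7] w 0.0853
turn frac [-0.001 -0.     0.014] | after turn shift frac [-0.051  0.002  1.871] | before [-0.051  0.003  1.871]
[-0.32  0.54  1.02  0.    1.58  0.12]
```

View pics/c9.png

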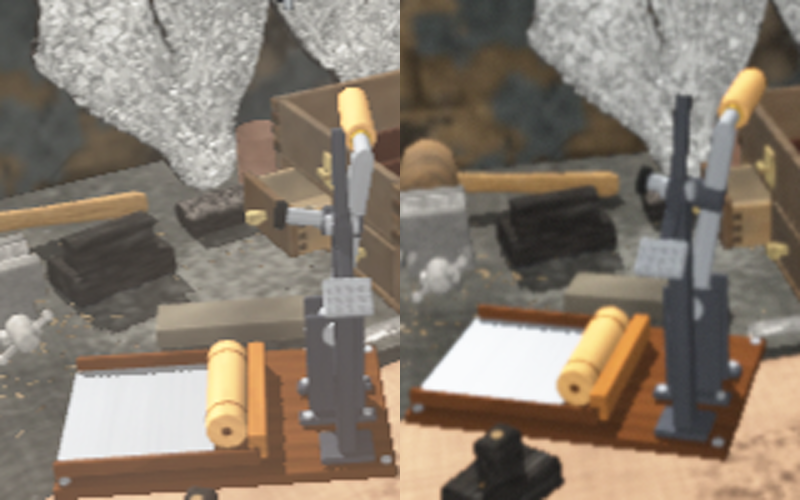

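```bash
python3 -m jog '{"hand":[0,0,0,0,0,0,0,0.6,1,1,1,1],"delta_pos":[[-0.05,0,0.3],[0,0,0.4],[0,0,0.4],[0,0,0.3],[0,0,0.3],[0,0,0.17],[0,0,0],[0,0,0],[0,0,0],[0,0,0],[0,0,0],[0,0,0]],"angular":[[0,0,0],[0,0,0],[0,0,0],[0,0,0],[0,0,0],[0,0,0],[0,0,0],[0,0,0],[0,0,0],[0,0,0],[0,0,0],[0,0,0]]}' 60
python3 - <<'E'
from tab import *
need([109,64,233]); 
for n in('scene','side'):
    s=snap(n,n+'10')
a,b=[load(k)['pixels'][60:360,160:400,::-1] for k in('scene10','side10')]
cv2.imwrite('pics/c10.png',cv2.resize(np.hstack([a,b]),(800,500)))
E
```

```text
time: 16.55
position: [0.6311, -0.1311, 0.2345]
ee_rot: [2.649, 1.687, 0.002]
contact_force: [1.2, -1.0, 3.0]
gripper_width: 0.0218
t 16.55 clampTCP [109.7  61.8 234.5] F [ 1.2 -1.   3. ] w 0.0218
turn frac [0. 0. 0.] | after turn shift frac [ 0.044 -0.015  0.03 ] | before [ 0.044 -0.015  0.03 ]
```

View pics/c10.png

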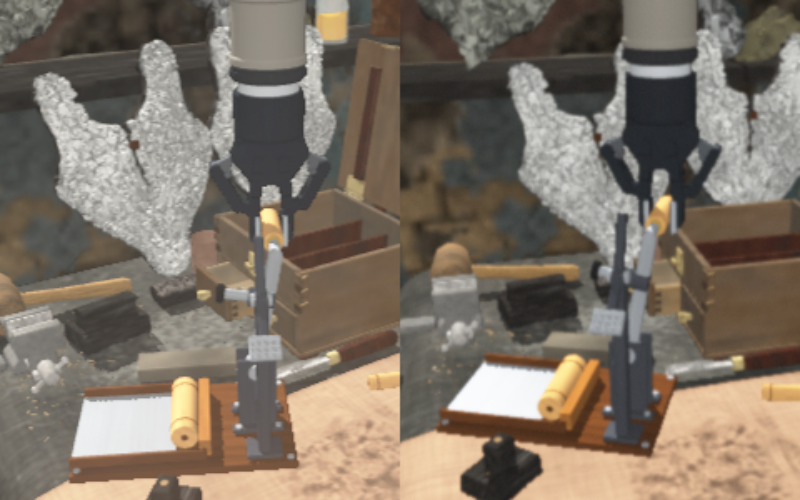

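The pads hold the side grip (left crop (272,225)). I'll work out the arc increments.

```bash
python3 - <<'E'
import numpy as np
a=np.radians(np.arange(-10,91,5));x=85-140*np.sin(a);z=90+140*np.cos(a)
for i in range(20): print(i,int(-10+5*i),round(np.diff(x)[i]/50,3),round(-np.diff(z)[i]/50,3))
E
```

```text
0 -10 -0.242 -0.032
1 -5 -0.244 -0.011
2 0 -0.244 0.011
3 5 -0.242 0.032
4 10 -0.238 0.053
5 15 -0.233 0.073
6 20 -0.226 0.093
7 25 -0.217 0.113
8 30 -0.206 0.131
9 35 -0.194 0.149
10 40 -0.18 0.165
11 45 -0.165 0.18
12 50 -0.149 0.194
13 55 -0.131 0.206
14 60 -0.113 0.217
15 65 -0.093 0.226
16 70 -0.073 0.233
17 75 -0.053 0.238
18 80 -0.032 0.242
19 85 -0.011 0.244
```

```bash
python3 -m jog '{"hand":[1,1,1,1,1],"delta_pos":[[0,-0.12,-0.017],[0,-0.12,-0.015],[0,-0.244,-0.011],[0,-0.244,0.011],[0,-0.242,0.032]],"angular":[[0,0,0],[0,0,0],[0,0,0],[0,0,0],[0,0,0]]}' 80
python3 - <<'E'
from tab import *
need([72.8+.7,61.8,229.5+6.5])
E
```

```text
time: 17.15
position: [0.5902, -0.1116, 0.2382]
ee_rot: [2.64, 1.681, 0.015]
contact_force: [9.0, -3.0, 9.7]
gripper_width: 0.022
t 17.15 clampTCP [ 64.4  61.9 238.2] F [ 9.  -3.   9.7] w 0.022
turn frac [0. 0. 0.] | after turn shift frac [-0.003  0.182  0.047] | before [-0.003  0.182  0.047]
```

```bash
python3 -m jog '{"hand":[1,1,1,1,1,1],"delta_pos":[[0,-0.238,0.053],[0,-0.233,0.073],[0,-0.226,0.093],[0,-0.217,0.113],[0,-0.206,0.131],[0,-0.194,0.149]],"angular":[[0,0,0],[0,0,0],[0,0,0],[0,0,0],[0,0,0],[0,0,0]]}'
python3 - <<'E'
from tab import *
need([85-140*np.sin(np.radians(40))+.7,61.8,90+140*np.cos(np.radians(40))+6.5])
for n in('scene','side'):
    s=snap(n,n+'11')
a,b=[load(k)['pixels'][60:360,160:400,::-1] for k in('scene11','side11')]
cv2.imwrite('pics/c11.png',cv2.resize(np.hstack([a,b]),(800,500)))
E
```

```text
time: 17.75
position: [0.5304, -0.0831, 0.2044]
ee_rot: [2.643, 1.683, 0.012]
contact_force: [13.3, -1.6, 0.2]
gripper_width: 0.0219
t 17.75 clampTCP [ -1.9  62.  204.4] F [13.3 -1.6  0.2] w 0.0219
turn frac [0. 0. 0.] | after turn shift frac [-0.004 -0.048  0.012] | before [-0.004 -0.048  0.012]
```

View pics/c11.png

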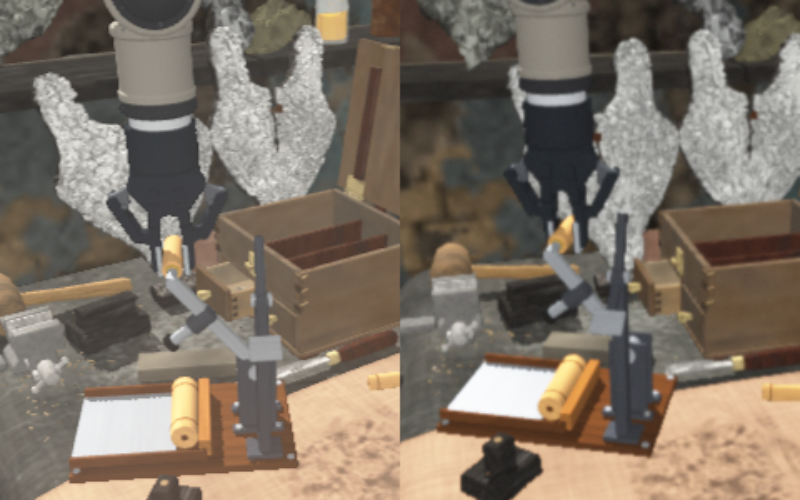

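The lever follows cleanly and is now at about 50°. The bar is still in its seat (left crop (185,412)), so I'll carry on down.

```bash
python3 -m jog '{"hand":[1,1,1,1,1,1,1,1],"delta_pos":[[0,-0.18,0.165],[0,-0.165,0.18],[0,-0.149,0.194],[0,-0.131,0.206],[0,-0.113,0.217],[0,-0.093,0.226],[0,-0.073,0.233],[0,0,0]],"angular":[[0,0,0],[0,0,0],[0,0,0],[0,0,0],[0,0,0],[0,0,0],[0,0,0],[0,0,0]]}'
python3 - <<'E'
from tab import *
need([85-140*np.sin(np.radians(75))+.7,61.8,90+140*np.cos(np.radians(75))+6.5])
for n in('scene','side'):
    s=snap(n,n+'12')
a,b=[load(k)['pixels'][60:360,160:400,::-1] for k in('scene12','side12')]
cv2.imwrite('pics/c12.png',cv2.resize(np.hstack([a,b]),(800,500)))
E
```

```text
time: 18.65
position: [0.4894, -0.0633, 0.1322]
ee_rot: [2.644, 1.686, 0.01]
contact_force: [16.3, 3.1, -7.0]
gripper_width: 0.0218
t 18.65 clampTCP [-47.3  62.3 132.2] F [16.3  3.1 -7. ] w 0.0218
turn frac [0. 0. 0.] | after turn shift frac [-0.01  -0.044 -0.011] | before [-0.01  -0.044 -0.011]
```

View pics/c12.png

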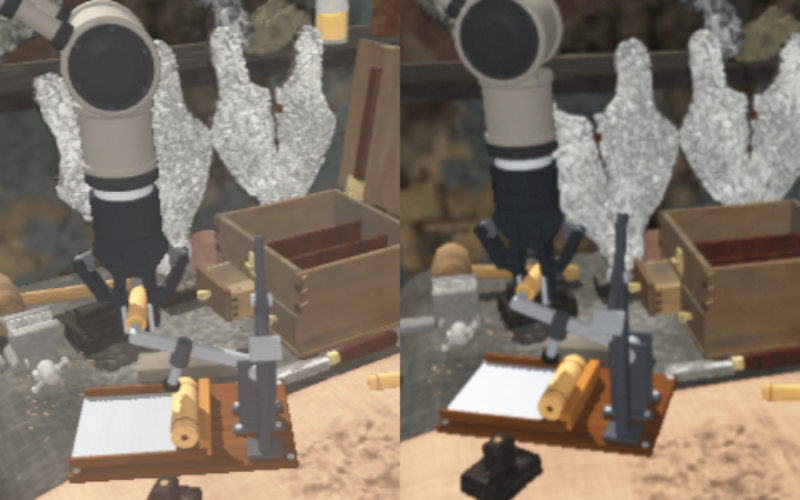

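```bash
python3 -m jog '{"hand":[1,1,1,1,1,1],"delta_pos":[[0,-0.02,0.2],[0,-0.01,0.2],[0,0.01,0.15],[0,0.01,0.1],[0,0,0.07],[0,0,0]],"angular":[[0,0,0],[0,0,0],[0,0,0],[0,0,0],[0,0,0],[0,0,0]]}'
python3 - <<'E'
from tab import *
need([-55,61.8,96.5])
E
```

```text
time: 19.35
position: [0.4832, -0.0608, 0.0953]
ee_rot: [-2.645, -1.682, 0.004]
contact_force: [-2.5, 21.2, 7.0]
gripper_width: 0.0214
t 19.35 clampTCP [-54.   61.9  95.3] F [-2.5 21.2  7. ] w 0.0214
turn frac [0. 0. 0.] | after turn shift frac [-0.003 -0.02  -0.025] | before [-0.003 -0.02  -0.025]
```

```bash
python3 - <<'E'
from tab import *
st=arm.get_state();print(st['moment'],w2c(st['contact_force']+np.r_[V[:2],0])/1000)
for n in('scene','side'):
    s=snap(n,n+'13')
    p=w2c(cloud(s).reshape(-1,3));px=s['pixels'].reshape(-1,3).astype(int)
    w=(px[:,0]-px[:,2]>70)
    m=w&(p[:,0]>-80)&(p[:,0]<-30)&(p[:,1]>20)&(p[:,1]<110)&(p[:,2]>60)&(p[:,2]<130)
    print('grip',np.percentile(p[m],[2,50,98],axis=0).round(1).tolist())
    m=(~w)&(p[:,0]>-60)&(p[:,0]<70)&(abs(p[:,1])<25)&(p[:,2]>55)&(p[:,2]<130)
    q=p[m]
    for lo in range(-60,70,15):
        r=q[(q[:,0]>lo)&(q[:,0]<lo+15)]
        if len(r): print(lo,len(r),np.percentile(r[:,2],[2,98]).round(1),np.percentile(r[:,1],[2,98]).round(1))
    m=w&(abs(p[:,0])<14)&(abs(p[:,1])<56)&(p[:,2]>28)&(p[:,2]<55); print('bar',np.percentile(p[m],[2,50,98],axis=0).round(1).tolist())
a,b=[load(k)['pixels'][180:340,170:330,::-1] for k in('scene13','side13')]
cv2.imwrite('pics/c13.png',cv2.resize(np.hstack([a,b]),(800,400),interpolation=cv2.INTER_CUBIC))
E
```

```text
[3.28583687 0.27834272 0.52401519] [-11.32489483  18.06368727   7.01846234]
grip [[-63.1, 22.6, 98.9], [-51.9, 47.6, 110.4], [-42.5, 95.4, 113.2]]
-60 91 [ 95.8 108.4] [-8.7 20.2]
-45 73 [ 93.7 108. ] [-8.6  3.2]
-30 73 [ 93.6 107.1] [-8.1  3.1]
-15 150 [ 57.1 106. ] [-12.2   4. ]
0 142 [ 57.6 105.3] [-12.1   3.6]
15 80 [ 87.8 103.9] [-8.5  2.7]
30 81 [ 86.1 102.6] [-7.9  4.3]
45 79 [ 85.  101.2] [-9.4  5.6]
60 127 [ 56.2 104.3] [-18.8  14.4]
bar [[-11.3, -49.3, 29.6], [4.0, -27.5, 40.7], [13.0, 44.6, 44.5]]
grip [[-62.8, 22.8, 97.8], [-49.9, 39.3, 109.4], [-42.2, 83.5, 112.9]]
-60 79 [ 93.  107.8] [-7.2 22.3]
-45 67 [ 92.4 107.7] [-7.4  4.1]
-30 67 [ 91.6 107. ] [-8.3  2.4]
-15 125 [ 57.5 105.1] [-10.9   6.4]
0 158 [ 58.1 104.6] [-11.    6.3]
15 68 [ 88.1 102.8] [-7.5  4.2]
30 71 [ 86.  102.2] [-8.1  3.3]
45 71 [ 84.9 101. ] [-7.9  2.9]
60 63 [ 58.2 103.3] [-18.5  -0.3]
bar [[-9.6, -48.2, 30.1], [5.5, -17.0, 40.8], [13.8, 51.0, 44.2]]
```

View pics/c13.png

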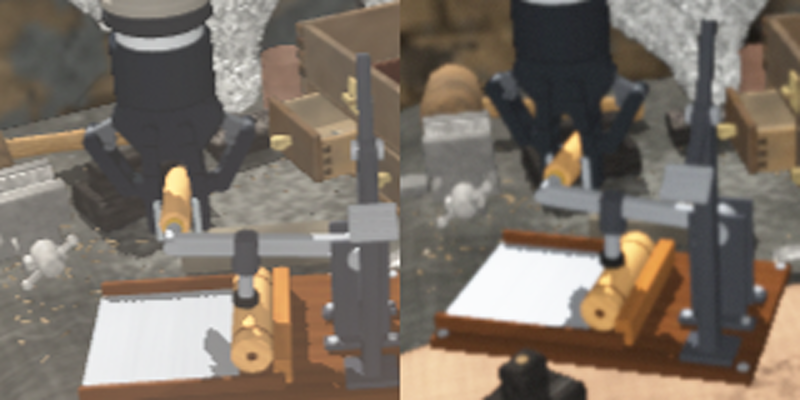

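The lever isn't fully down: the grip's top is at z ≈ 113 (centre ≈ 101), so it slid about 11 mm up between the pads. I'll tighten the grip, and tilt the tool about the grip so that the upper finger bears down on it.

```bash
python3 -m jog '{"hand":[1,1,1,1,1],"delta_pos":[[0,0,0],[0,0,0],[0,0,0],[0,0.012,0.005],[0,0.012,0.005]],"angular":[[0,0,0],[0,0,0],[0,0,0],[-0.1,0,0],[-0.1,0,0]]}' 120
python3 - <<'E'
from tab import *
need([-55,61.8,96.5]);st=arm.get_state();print(st['q'].round(3),(w2c(st['contact_force']+np.r_[V[:2],0])/1000).round(1),(Cz(-V[2])*Ro.from_rotvec(st['ee_rot'])).as_matrix().round(3))
s=snap('side','side14')
p=w2c(cloud(s).reshape(-1,3));px=s['pixels'].reshape(-1,3).astype(int)
m=(px[:,0]-px[:,2]>70)&(p[:,0]>-80)&(p[:,0]<-30)&(p[:,1]>20)&(p[:,1]<110)&(p[:,2]>60)&(p[:,2]<130)
print('grip',np.percentile(p[m],[2,50,98],axis=0).round(1).tolist())
E
```

```text
time: 19.95
position: [0.4836, -0.061, 0.0944]
ee_rot: [2.542, 1.616, 0.124]
contact_force: [-8.2, 1.5, 5.5]
gripper_width: 0.0217
t 19.95 clampTCP [-53.5  61.9  94.4] F [-8.2  1.5  5.5] w 0.0217
turn frac [0. 0. 0.] | after turn shift frac [-0.002 -0.023 -0.045] | before [-0.002 -0.023 -0.045]
[-0.269  0.424  1.946 -0.041  0.623  0.201] [-8.  -2.2  5.5] [[-0.005  0.989  0.15 ]
 [ 1.     0.004  0.002]
 [ 0.002  0.15  -0.989]]
grip [[-63.1, 23.7, 95.6], [-50.0, 38.1, 106.6], [-43.1, 76.6, 111.1]]
```

The wrist joint has no room to tilt forward (q5 near its lower limit), so I'll tilt the other way, with the fingers pointing back toward the robot.

```bash
python3 -m jog '{"hand":[1,1,1,1,1,1,1,1,1],"delta_pos":[[0,-0.011,0],[0,-0.011,0],[0,-0.011,0],[0,-0.011,0],[0,-0.011,0],[0,-0.011,0],[0,-0.011,0],[0,-0.011,0],[0,0,0]],"angular":[[0.14,0,0],[0.14,0,0],[0.14,0,0],[0.14,0,0],[0.14,0,0],[0.14,0,0],[0.14,0,0],[0.14,0,0],[0,0,0]]}' 120
cat > chk.py <<'E'
from tab import *
import sys
n=sys.argv[1]
need([-55,61.8,96.5]);st=arm.get_state();print(st['q'].round(3),'Fc',(w2c(st['contact_force']+np.r_[V[:2],0])/1000).round(1));R=(Cz(-V[2])*Ro.from_rotvec(st['ee_rot'])).as_matrix();print(R.round(3))
for c in('scene','side'):
    s=snap(c,c+n)
    p=w2c(cloud(s).reshape(-1,3));px=s['pixels'].reshape(-1,3).astype(int);w=px[:,0]-px[:,2]>70
    m=w&(p[:,0]>-80)&(p[:,0]<-30)&(p[:,1]>20)&(p[:,1]<110)&(p[:,2]>60)&(p[:,2]<130)
    print('grip',m.sum(),np.percentile(p[m],[2,50,98],axis=0).round(1).tolist())
    q=p[(~w)&(p[:,0]>-45)&(p[:,0]<60)&(abs(p[:,1])<15)&(p[:,2]>80)&(p[:,2]<125)]
    X=[];Z=[]
    for lo in range(-45,60,10):
        r=q[(q[:,0]>lo)&(q[:,0]<lo+10)]
        if len(r)>8: X.append(lo+5);Z.append(np.percentile(r[:,2],95))
    k=np.polyfit(X,Z,1);print('lever top slope deg',np.degrees(np.arctan(-k[0])).round(2),np.round(Z,0))
    m=w&(abs(p[:,0])<15)&(abs(p[:,1])<56)&(p[:,2]>28)&(p[:,2]<55); print('bar',np.percentile(p[m],[2,50,98],axis=0).round(1).tolist())
a,b=[load(k+n)['pixels'][180:340,170:330,::-1] for k in('scene','side')]
cv2.imwrite(f'pics/c{n}.png',cv2.resize(np.hstack([a,b]),(800,400),interpolation=cv2.INTER_CUBIC))
E
python3 chk.py 15
```

```text
time: 20.9
position: [0.476, -0.0566, 0.0956]
ee_rot: [-2.069, -1.32, 0.52]
contact_force: [-17.6, 38.0, 4.5]
gripper_width: 0.0207
t 20.9 clampTCP [-62.3  62.6  95.6] F [-17.6  38.    4.5] w 0.0207
turn frac [0. 0. 0.] | after turn shift frac [-0.017  0.094 -0.113] | before [-0.017  0.094 -0.113]
[-0.326  0.845  1.327  0.078  1.72   0.091] Fc [-32.2  26.8   4.5]
[[-0.007  0.729 -0.685]
 [ 1.     0.006 -0.003]
 [ 0.002 -0.685 -0.729]]
grip 166 [[-62.7, 21.4, 102.2], [-48.9, 34.4, 113.3], [-42.2, 75.9, 117.3]]
lever top slope deg 6.1 [112. 111. 110. 108. 108. 107. 106. 104. 103. 103. 101.]
bar [[-12.9, -49.4, 29.3], [5.3, -24.0, 39.9], [14.7, 45.5, 44.3]]
grip 220 [[-60.3, 22.7, 102.9], [-46.8, 50.5, 112.9], [-42.0, 91.4, 117.2]]
lever top slope deg 6.07 [112. 110. 110. 109. 108. 106. 105. 104. 103. 102. 101.]
bar [[-10.4, -47.5, 28.9], [6.0, -15.1, 39.7], [14.7, 50.2, 44.3]]
```

View pics/c15.png

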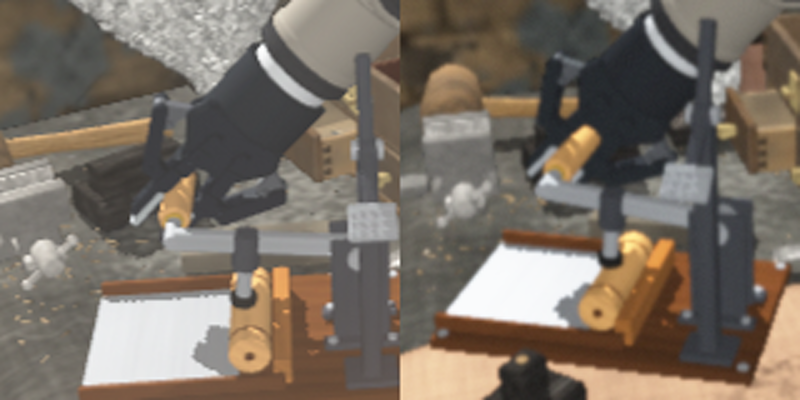

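The lever stays down but the grip sits about 12 mm behind the TCP, too near the pad roots. The upper finger now blocks it geometrically, so I'll slacken the jaws slightly and slide the tool back along its axis.

```bash
python3 -m jog '{"hand":[0.64,0.64,0.64,0.64,0.64,0.64],"delta_pos":[[0,0.02,0],[0,0.02,-0.05],[0,0.02,-0.1],[0,0.02,-0.1],[0,0,-0.1],[0,0,0]],"angular":[[0,0,0],[0,0,0],[0,0,0],[0,0,0],[0,0,0],[0,0,0]]}' 120
python3 chk.py 16
```

```text
time: 21.6
position: [0.4823, -0.06, 0.1109]
ee_rot: [-2.055, -1.314, 0.535]
contact_force: [-58.1, 31.4, 19.5]
gripper_width: 0.0308
t 21.6 clampTCP [-55.2  62.2 110.9] F [-58.1  31.4  19.5] w 0.0308
turn frac [0. 0. 0.] | after turn shift frac [-0.008  0.203  0.203] | before [-0.008  0.203  0.203]
[-0.326  0.846  1.284  0.075  1.78   0.093] Fc [-65.9   3.4  19.5]
[[-0.01   0.717 -0.697]
 [ 1.     0.007 -0.008]
 [-0.001 -0.697 -0.717]]
grip 78 [[-61.0, 22.1, 118.1], [-42.0, 27.1, 126.7], [-39.0, 82.0, 129.9]]
lever top slope deg 11.29 [123. 125. 124. 121. 119. 117. 115. 112. 109. 108. 106.]
bar [[-13.0, -49.2, 30.2], [3.5, -16.4, 40.8], [14.6, 48.3, 44.7]]
grip 127 [[-59.4, 23.1, 117.8], [-41.0, 46.6, 125.8], [-38.4, 96.1, 130.0]]
lever top slope deg 12.34 [124. 124. 123. 120. 119. 116. 114. 111. 109. 105. 105.]
bar [[-9.8, -47.4, 29.1], [5.0, -9.4, 40.2], [14.5, 49.7, 44.1]]
```

View pics/c16.png

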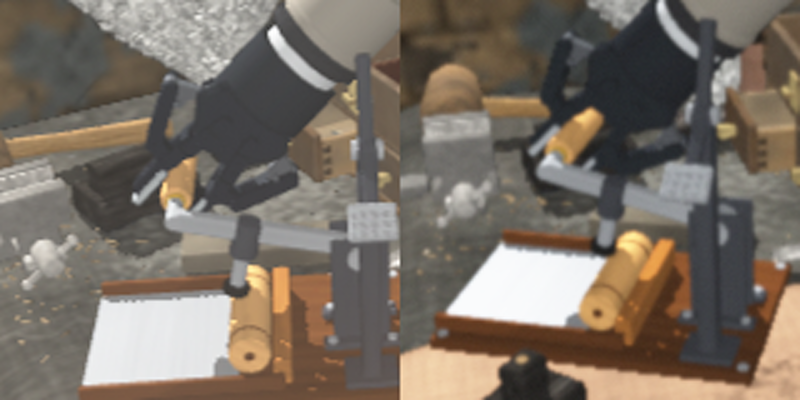

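```bash
python3 -m jog '{"hand":[0.6,0.6,0.6,0.6,0.6,0.6],"delta_pos":[[0,-0.08,0],[0,-0.08,0],[0,-0.08,-0.1],[0,-0.03,-0.1],[0,0,-0.1],[0,0,0]],"angular":[[0,0,0],[0,0,0],[0,0,0],[0,0,0],[0,0,0],[0,0,0]]}' 120
python3 chk.py 17
```

```text
time: 22.3
position: [0.4896, -0.0636, 0.1304]
ee_rot: [-2.076, -1.325, 0.518]
contact_force: [-27.7, 17.0, 16.1]
gripper_width: 0.0339
t 22.3 clampTCP [-47.1  62.1 130.4] F [-27.7  17.   16.1] w 0.0339
turn frac [0. 0. 0.] | after turn shift frac [-0.005  0.344  0.605] | before [-0.005  0.344  0.605]
[-0.328  0.82   1.261  0.075  1.803  0.095] Fc [-32.3   3.5  16.1]
[[-0.008  0.734 -0.679]
 [ 1.     0.007 -0.005]
 [ 0.001 -0.679 -0.734]]Traceback (most recent call last):
  File "chk.py", line 9, in <module>
    print('grip',m.sum(),np.percentile(p[m],[2,50,98],axis=0).round(1).tolist())
                         ~~~~~~~~~~~~~^^^^^^^^^^^^^^^^^^^^^^^
    return _quantile_unchecked(
        a, q, axis, out, overwrite_input, method, keepdims, weights)
    return _ureduce(a,
                    func=_quantile_ureduce_func,
    ...<5 lines>...
                    overwrite_input=overwrite_input,
                    method=method)
    r = func(a, **kwargs)
    result = _quantile(arr,
                       quantiles=q,
    ...<2 lines>...
                       out=out,
                       weights=wgt)
    slices_having_nans = np.isnan(arr[-1, ...])
                                  ~~~^^^^^^^^^
IndexError: index -1 is out of bounds for axis 0 with size 0
```

```bash
cat > chk.py <<'E'
from tab import *
from scipy.optimize import minimize_scalar
import sys
n=sys.argv[1]
st=arm.get_state();P=w2c(st['position']);R=(Cz(-V[2])*Ro.from_rotvec(st['ee_rot'])).as_matrix()
print('t',round(st['time'],2),'TCP',P.round(1),'w',round(st['gripper_width'],4),'q',st['q'].round(2),'Fc',(w2c(st['contact_force']+np.r_[V[:2],0])/1000).round(1),'tilt',np.degrees(np.arctan2(R[0,2],-R[2,2])).round(1))
A=[]
for c in('scene','side'):
    s=snap(c,c+n)
    p=w2c(cloud(s).reshape(-1,3));px=s['pixels'].reshape(-1,3).astype(int);w=px[:,0]-px[:,2]>70
    d=np.hypot(p[:,0]-85,p[:,2]-90)
    m=w&(abs(d-140)<16)&(p[:,1]>30)&(p[:,1]<98)&(p[:,2]>60)&(p[:,0]<130)
    q=p[m]
    f=lambda a:np.abs(np.hypot(q[:,0]-85+140*np.sin(a),q[:,2]-90-140*np.cos(a))-12).mean()
    g=np.radians(np.arange(-15,100,.5));a0=g[np.argmin([f(a) for a in g])]
    print(c,m.sum(),'lever',round(a0+.1745,3),'res',round(f(a0),1)); A.append(a0)
    m=w&(abs(p[:,0])<15)&(abs(p[:,1])<56)&(p[:,2]>28)&(p[:,2]<55); print('bar',np.percentile(p[m],[2,50,98],axis=0).round(1).tolist())
a=np.mean(A);h=np.array([85-140*np.sin(a),P[1],90+140*np.cos(a)]);print('handle',h.round(1),'in tool',(R.T@(h-P)).round(1))
a,b=[load(k+n)['pixels'][180:340,170:330,::-1] for k in('scene','side')]
cv2.imwrite(f'pics/c{n}.png',cv2.resize(np.hstack([a,b]),(800,400),interpolation=cv2.INTER_CUBIC))
E
python3 chk.py 17
```

```text
t 22.35 TCP [-47.2  62.1 130.1] w 0.0341 q [-0.33  0.82  1.26  0.07  1.8   0.1 ] Fc [-32.4   4.5  15.9] tilt -42.8
scene 103 lever 1.37 res 0.6
bar [[-13.3, -48.5, 30.0], [1.6, -11.1, 41.0], [14.6, 47.1, 44.9]]
side 185 lever 1.379 res 1.3
bar [[-11.0, -48.2, 29.0], [4.7, -9.7, 40.3], [14.4, 49.1, 44.3]]
handle [-45.5  62.1 140.7] in tool [-0.  -5.9 -9. ]
```

View pics/c17.png

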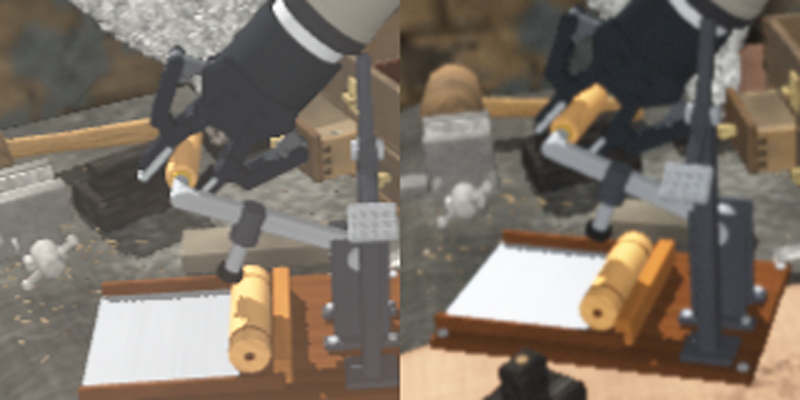

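Loosened, the lever just rides with the upper finger (lever ≈ 1.375). The earlier slip came from the grip spinning between the pads under load. New plan:
- Follow the lever back up with the tool turning upright and reseat the grip deeper in the pads.
- Then do the final swing with the tool turning together with the lever, so nothing slides.

```bash
cat > plan.py <<'E'
from mv import *
# rows from current pose (clamp xz) ; tilt t deg: tool z=(sin t,-cos t), tool y=(cos t, sin t)
def rows(wps,P0=None,t0=None):
    st=arm.get_state();R=(Cz(-V[2])*Ro.from_rotvec(st['ee_rot'])).as_matrix()
    P=w2c(st['position'])[[0,2]] if P0 is None else np.array(P0,float)
    t=np.degrees(np.arctan2(R[0,2],-R[2,2])) if t0 is None else t0
    print('start',P.round(1),round(t,1))
    for a,tn,yh,zh in wps:
        A=np.radians(a);T=np.radians(tn)
        h=np.array([85-140*np.sin(A),90+140*np.cos(A)])
        z=lambda T:np.array([np.sin(T),-np.cos(T)]);y=lambda T:np.array([np.cos(T),np.sin(T)])
        N=h-yh*y(T)-zh*z(T);d=N-P;T0=np.radians(t)
        print(f'a {a:.0f} t {tn:.0f} TCP {N.round(1)} delta [0,{d@y(T0)/50:.3f},{d@z(T0)/50:.3f}] ang [{-(tn-t)/45:.3f},0,0]')
        P=N;t=tn
E
python3 - <<'E'
from plan import *
n=7
rows([(68.8+(40-68.8)*i/n,-42.8+(36.8)*i/n,-5.9*(1-i/n),-9+15*i/n) for i in range(1,n+1)])
E
```

```text
start [-47.3 129.9] -42.8
a 65 t -38 TCP [-41.7 141.3] delta [0,-0.073,-0.244] ang [-0.116,0,0]
a 61 t -32 TCP [-35.9 152.6] delta [0,-0.044,-0.249] ang [-0.117,0,0]
a 56 t -27 TCP [-29.9 163.5] delta [0,-0.015,-0.250] ang [-0.117,0,0]
a 52 t -22 TCP [-23.6 174.2] delta [0,0.014,-0.246] ang [-0.117,0,0]
a 48 t -17 TCP [-17.3 184.4] delta [0,0.042,-0.237] ang [-0.117,0,0]
a 44 t -11 TCP [-10.9 194.1] delta [0,0.068,-0.223] ang [-0.117,0,0]
a 40 t -6 TCP [ -4.4 203.2] delta [0,0.092,-0.204] ang [-0.117,0,0]
```

```bash
python3 -m jog '{"hand":[0.5,0.5,0.5,0.5,0.5,0.5,0.5,0.5],"delta_pos":[[0,-0.07,-0.24],[0,-0.04,-0.25],[0,-0.015,-0.25],[0,0.015,-0.25],[0,0.04,-0.24],[0,0.07,-0.22],[0,0.09,-0.2],[0,0,0]],"angular":[[-0.116,0,0],[-0.117,0,0],[-0.117,0,0],[-0.117,0,0],[-0.117,0,0],[-0.117,0,0],[-0.117,0,0],[0,0,0]]}' 120
sed -i 's/180:340,170:330/140:340,170:330/; s/(800,400)/(800,500)/' chk.py; python3 chk.py 18
```

```text
time: 23.25
position: [0.5334, -0.0859, 0.1989]
ee_rot: [-2.593, -1.652, 0.066]
contact_force: [1.4, -1.6, -2.2]
gripper_width: 0.0429
t 23.25 TCP [  2.   60.8 198.9] w 0.0429 q [-0.31  0.46  1.51  0.01  1.25  0.13] Fc [ 2.  -0.8 -2.2] tilt -4.5
scene 164 lever 0.724 res 0.6
bar [[-13.3, -48.8, 29.4], [1.5, -10.9, 41.1], [14.6, 48.9, 44.9]]
side 116 lever 0.733 res 1.0
bar [[-11.8, -47.6, 29.0], [4.7, -9.3, 40.2], [14.5, 49.0, 44.3]]
handle [ 11.3  60.8 209. ] in tool [ -0.1   8.5 -10.8]
```

View pics/c18.png

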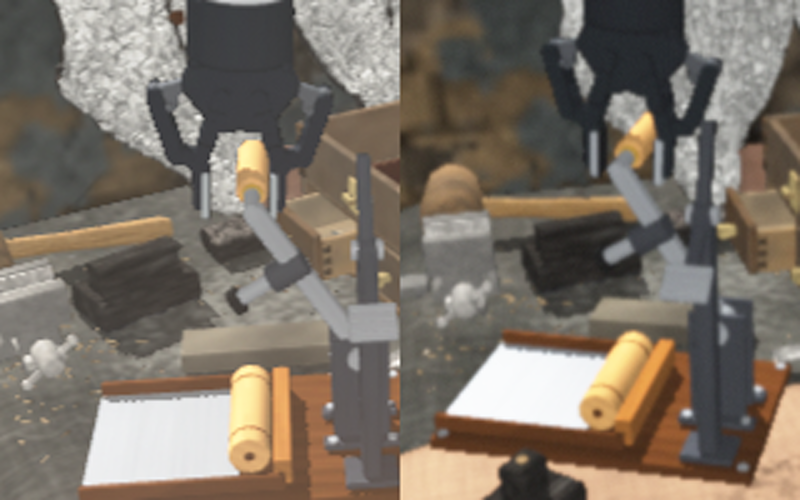

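The lever is at 0.73 with the tool nearly upright and forces about zero; the grip rests on the +x finger (left crop (255,170)). I'll raise the tool to seat the grip at the pad centre, then close gently.

```bash
python3 -m jog '{"hand":[0.5,0.5,0.5,0.5,0.8,1,1,1],"delta_pos":[[0,0.02,-0.1],[0,0.02,-0.1],[0,0.02,-0.1],[0,0.02,-0.05],[0,0,0],[0,0,0],[0,0,0],[0,0,0]],"angular":[[0,0,0],[0,0,0],[0,0,0],[0,0,0],[0,0,0],[0,0,0],[0,0,0],[0,0,0]]}' 30
python3 chk.py 19
```

```text
time: 24.15
position: [0.5387, -0.088, 0.2185]
ee_rot: [-2.593, -1.651, 0.066]
contact_force: [2.6, -2.1, -0.9]
gripper_width: 0.0226
t 24.15 TCP [  7.8  61.2 218.5] w 0.0226 q [-0.31  0.45  1.46  0.01  1.3   0.13] Fc [ 3.2 -0.8 -0.9] tilt -4.6
scene 163 lever 0.768 res 0.7
bar [[-13.3, -48.9, 30.0], [1.4, -11.0, 41.1], [14.6, 49.0, 44.8]]
side 111 lever 0.777 res 0.8
bar [[-11.8, -47.8, 28.8], [4.6, -9.4, 40.1], [14.6, 49.4, 44.2]]
handle [  6.2  61.2 205.7] in tool [ 0.  -0.6 12.9]
```

View pics/c19.png

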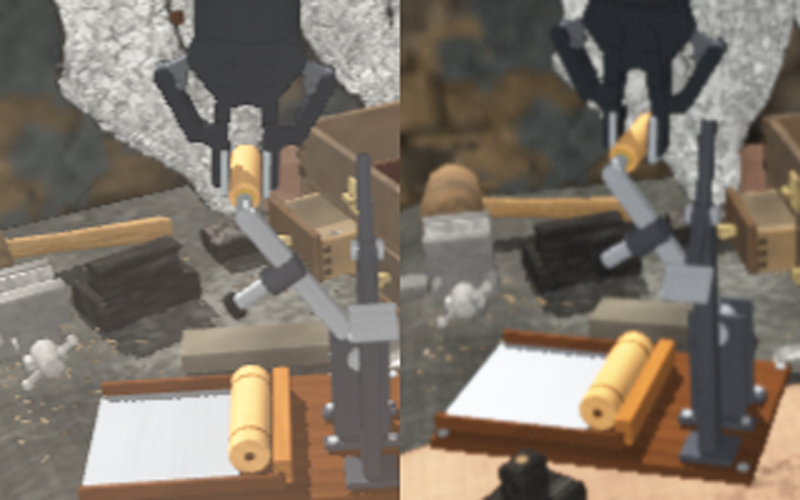

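```bash
python3 - <<'E'
from plan import *
rows([(34.2+9.8*i/5,-4.6-35.4*i/5,-.6,12.9) for i in range(1,6)]+[(44+47*i/12,-40+47*i/12,-.6,12.9) for i in range(1,13)])
E
```

```text
start [  7.8 218.5] -4.6
a 36 t -12 TCP [  5.6 215.5] delta [0,-0.039,0.062] ang [0.158,0,0]
a 38 t -19 TCP [  3.3 212.2] delta [0,-0.031,0.076] ang [0.157,0,0]
a 40 t -26 TCP [  1.  208.5] delta [0,-0.019,0.085] ang [0.157,0,0]
a 42 t -33 TCP [ -1.2 204.5] delta [0,-0.006,0.092] ang [0.157,0,0]
a 44 t -40 TCP [ -3.5 200.2] delta [0,0.008,0.096] ang [0.157,0,0]
a 48 t -36 TCP [-10.8 193.9] delta [0,-0.031,0.191] ang [-0.087,0,0]
a 52 t -32 TCP [-17.7 187.1] delta [0,-0.031,0.191] ang [-0.087,0,0]
a 56 t -28 TCP [-24.1 179.9] delta [0,-0.031,0.191] ang [-0.087,0,0]
a 60 t -24 TCP [-30.  172.2] delta [0,-0.031,0.191] ang [-0.087,0,0]
a 64 t -20 TCP [-35.3 164.2] delta [0,-0.031,0.191] ang [-0.087,0,0]
a 68 t -16 TCP [-40.1 155.8] delta [0,-0.031,0.191] ang [-0.087,0,0]
a 71 t -13 TCP [-44.3 147.1] delta [0,-0.031,0.191] ang [-0.087,0,0]
a 75 t -9 TCP [-47.9 138.1] delta [0,-0.031,0.191] ang [-0.087,0,0]
a 79 t -5 TCP [-50.9 128.9] delta [0,-0.031,0.191] ang [-0.087,0,0]
a 83 t -1 TCP [-53.2 119.5] delta [0,-0.031,0.191] ang [-0.087,0,0]
a 87 t 3 TCP [-54.9 110. ] delta [0,-0.031,0.191] ang [-0.087,0,0]
a 91 t 7 TCP [-56.  100.4] delta [0,-0.031,0.191] ang [-0.087,0,0]
```

```bash
python3 -m jog '{"hand":[1,1,1,1,1,1],"delta_pos":[[0,-0.039,0.062],[0,-0.031,0.076],[0,-0.019,0.085],[0,-0.006,0.092],[0,0.008,0.096],[0,0,0]],"angular":[[0.158,0,0],[0.157,0,0],[0.157,0,0],[0.157,0,0],[0.157,0,0],[0,0,0]]}' 40
python3 chk.py 20
```

```text
time: 24.85
position: [0.5275, -0.0826, 0.1985]
ee_rot: [-2.107, -1.341, 0.497]
contact_force: [-1.0, 1.1, 7.6]
gripper_width: 0.0225
t 24.85 TCP [ -4.7  61.2 198.5] w 0.0225 q [-0.34  0.8   1.07  0.07  1.97  0.11] Fc [-1.3  0.5  7.6] tilt -40.7
scene 105 lever 0.934 res 0.6
bar [[-13.2, -49.3, 29.9], [1.3, -10.4, 41.2], [14.7, 48.2, 45.0]]
side 178 lever 0.934 res 0.6
bar [[-11.2, -47.5, 29.0], [4.7, -8.9, 39.9], [14.5, 48.8, 44.3]]
handle [-11.4  61.2 191.6] in tool [ 0.  -0.5  9.6]
```

View pics/c20.png

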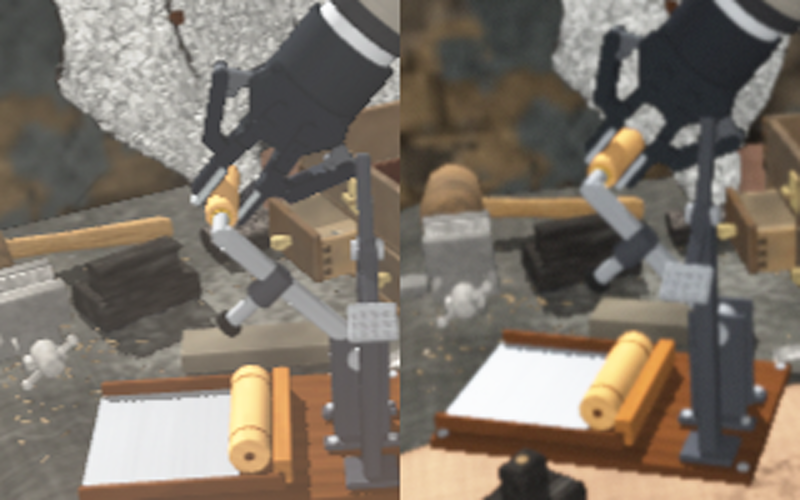

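The grip is held at tool z ≈ +9.6 and the lever is at 0.93. Now the rigid swing with a firm grip.

```bash
python3 -m jog '{"hand":[1,1,1,1,1,1,1,1,1,1,1],"delta_pos":[[0,0,0],[0,0,0],[0,-0.013,0.095],[0,-0.027,0.191],[0,-0.027,0.191],[0,-0.027,0.191],[0,-0.027,0.191],[0,-0.027,0.191],[0,-0.027,0.191],[0,-0.027,0.191],[0,0,0]],"angular":[[0,0,0],[0,0,0],[-0.044,0,0],[-0.087,0,0],[-0.087,0,0],[-0.087,0,0],[-0.087,0,0],[-0.087,0,0],[-0.087,0,0],[-0.087,0,0],[0,0,0]]}' 120
python3 chk.py 21; python3 - <<'E'
from plan import *
rows([(72.9+i*3,-11.7+i*3,-.5,9.6) for i in range(1,8)])
E
```

```text
time: 26.05
position: [0.4901, -0.0649, 0.1421]
ee_rot: [-2.516, -1.603, 0.146]
contact_force: [1.7, 2.8, 1.7]
gripper_width: 0.0204
t 26.05 TCP [-46.1  61.2 142.1] w 0.0204 q [-0.3   0.5   1.63  0.03  1.19  0.12] Fc [0.4 3.3 1.7] tilt -10.5
scene 174 lever 1.44 res 0.6
bar [[-13.2, -49.2, 29.8], [2.0, -14.3, 41.0], [14.6, 48.3, 44.8]]
side 122 lever 1.44 res 0.6
bar [[-11.8, -47.7, 28.6], [4.8, -9.3, 40.1], [14.5, 49.5, 44.2]]
handle [-48.5  61.2 132.1] in tool [ 0.  -0.6 10.3]
start [-45.8 142.4] -10.7
a 76 t -9 TCP [-48.8 133.5] delta [0,-0.026,0.187] ang [-0.045,0,0]
a 79 t -6 TCP [-50.9 126.5] delta [0,-0.020,0.146] ang [-0.067,0,0]
a 82 t -3 TCP [-52.7 119.3] delta [0,-0.020,0.146] ang [-0.067,0,0]
a 85 t 0 TCP [-54. 112.] delta [0,-0.020,0.146] ang [-0.067,0,0]
a 88 t 3 TCP [-55.  104.7] delta [0,-0.020,0.146] ang [-0.067,0,0]
a 91 t 6 TCP [-55.5  97.4] delta [0,-0.020,0.146] ang [-0.067,0,0]
a 94 t 9 TCP [-55.7  90. ] delta [0,-0.020,0.146] ang [-0.067,0,0]
```

```bash
python3 -m jog '{"hand":[1,1,1,1,1,1,1],"delta_pos":[[0,-0.02,0.146],[0,-0.02,0.146],[0,-0.02,0.146],[0,-0.02,0.146],[0,-0.02,0.146],[0,-0.02,0.146],[0,0,0]],"angular":[[-0.067,0,0],[-0.067,0,0],[-0.067,0,0],[-0.067,0,0],[-0.067,0,0],[-0.067,0,0],[0,0,0]]}' 120
python3 chk.py 22
```

```text
time: 26.85
position: [0.4815, -0.0608, 0.0995]
ee_rot: [2.557, 1.629, 0.104]
contact_force: [-10.2, 9.9, 19.6]
gripper_width: 0.0206
t 26.85 TCP [-55.5  61.2  99.5] w 0.0206 q [-0.27  0.42  1.93 -0.03  0.67  0.19] Fc [-13.4   4.6  19.6] tilt 7.3
scene 149 lever 1.745 res 1.6
bar [[-11.2, -49.6, 29.5], [4.0, -30.3, 39.8], [14.9, 41.8, 44.3]]
side 96 lever 1.754 res 1.1
bar [[-9.5, -47.5, 29.2], [7.1, -19.0, 40.2], [14.7, 49.9, 44.6]]
handle [-55.   61.2  89.4] in tool [-0.  -0.8 10.1]
```

View pics/c22.png

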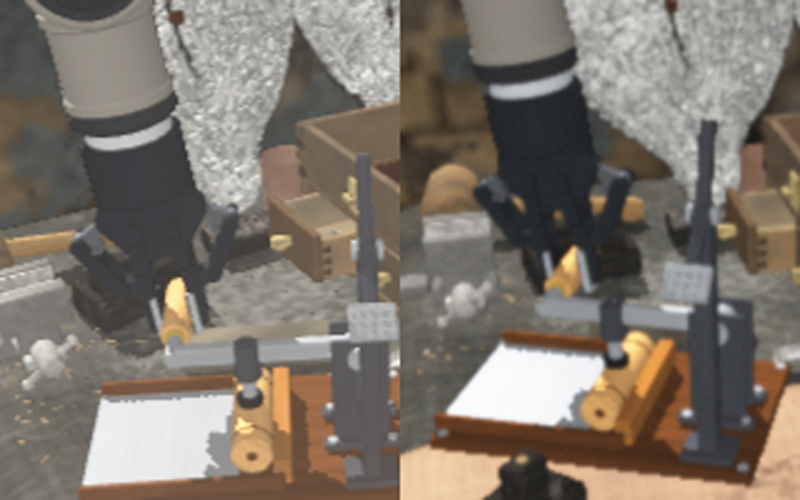

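The lever is level at its stop (1.745-1.754) with about 20 N upward reaction, and the foot presses the bar in its seat (left crop (250,400)). I'll hold for a second to check for creep, and compare the neighbours with the first picture.

```bash
python3 -m jog '{"hand":[1,1,1,1,1,1,1,1,1,1],"delta_pos":[[0,0,0.01],[0,0,0.01],[0,0,0],[0,0,0],[0,0,0],[0,0,0],[0,0,0],[0,0,0],[0,0,0],[0,0,0]],"angular":[[0,0,0],[0,0,0],[0,0,0],[0,0,0],[0,0,0],[0,0,0],[0,0,0],[0,0,0],[0,0,0],[0,0,0]]}' 120
python3 chk.py 23; python3 - <<'E'
from tab import *
for t in('scene0','scene23','side0','side23'):
    p=w2c(cloud(load(t)).reshape(-1,3))
    for n,b in dict(block=(-60,30,-200,-120,20,62),whet=(-90,80,95,150,14,24)).items():
        m=(p[:,0]>b[0])&(p[:,0]<b[1])&(p[:,1]>b[2])&(p[:,1]<b[3])&(p[:,2]>b[4])&(p[:,2]<b[5]);print(t,n,m.sum(),np.percentile(p[m],[2,50,98],axis=0).round(1).tolist())
    m=(p[:,0]>65)&(p[:,0]<115)&(p[:,1]>-125)&(p[:,1]<-75)&(p[:,2]>150)&(p[:,2]<250);print('tab',np.median(p[m],0).round(1))
E
```

```text
time: 27.95
position: [0.4817, -0.0608, 0.0993]
ee_rot: [2.559, 1.629, 0.102]
contact_force: [-16.3, 12.0, 35.4]
gripper_width: 0.0209
t 27.95 TCP [-55.4  61.2  99.3] w 0.0209 q [-0.27  0.42  1.93 -0.03  0.67  0.19] Fc [-19.8   3.9  35.4] tilt 7.2
scene 149 lever 1.745 res 1.4
bar [[-11.2, -49.3, 29.5], [4.1, -29.3, 39.8], [14.8, 43.1, 44.6]]
side 93 lever 1.754 res 1.1
bar [[-8.7, -48.2, 29.4], [6.8, -18.5, 40.4], [14.8, 49.9, 44.7]]
handle [-55.   61.2  89.4] in tool [-0.  -0.8  9.9]
scene0 block 1070 [[-44.2, -193.2, 20.7], [-13.3, -168.7, 29.3], [14.1, -133.7, 58.7]]
scene0 whet 708 [[-59.7, 107.5, 14.8], [0.9, 124.4, 19.7], [63.2, 148.6, 21.7]]
tab [  89.1 -112.4  240.5]
scene23 block 1066 [[-44.1, -193.0, 20.9], [-13.3, -168.7, 29.3], [14.0, -133.1, 58.4]]
scene23 whet 285 [[-51.8, 127.7, 18.2], [9.7, 138.5, 20.1], [63.4, 149.4, 22.2]]
tab [  89.2 -106.3  178.5]
side0 block 1011 [[-43.5, -192.2, 20.8], [-9.2, -166.7, 29.0], [14.8, -130.4, 58.1]]
side0 whet 414 [[-60.0, 107.7, 14.2], [-19.1, 123.7, 19.2], [23.6, 148.6, 21.4]]
tab [  91.4 -108.1  237.3]
side23 block 1010 [[-44.0, -191.6, 20.7], [-9.5, -166.6, 28.9], [15.1, -130.1, 58.0]]
side23 whet 49 [[-59.5, 107.3, 14.1], [-10.9, 112.4, 16.9], [24.8, 149.5, 20.6]]
tab [  90.  -105.1  177.8]
```

View pics/c23.png

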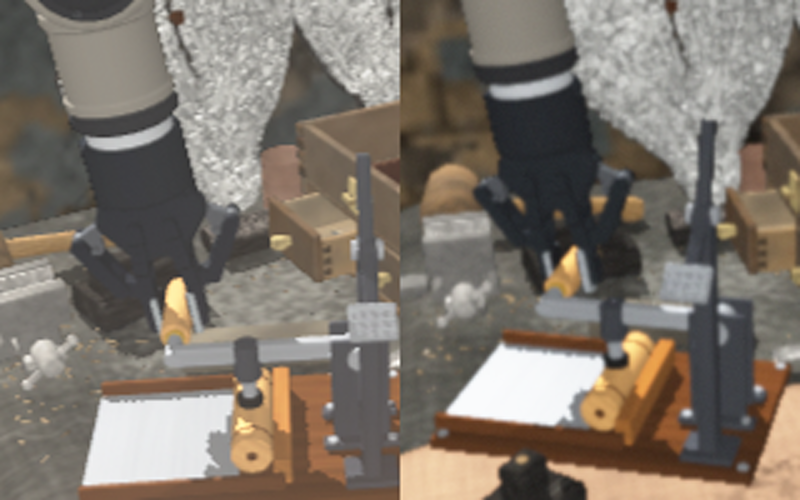

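It's stable, and the neighbours and catch are where they should be. I'll ease the extra push slightly and hand in.

```bash
python3 -m jog '{"hand":[1,1,1],"delta_pos":[[0,0,-0.01],[0,0,0],[0,0,0]],"angular":[[0,0,0],[0,0,0],[0,0,0]]}' 120
python3 chk.py 24; python3 -c "
from station import arm
print(arm.hand_in())"
```

```text
time: 28.35
position: [0.4816, -0.0608, 0.0994]
ee_rot: [2.559, 1.63, 0.102]
contact_force: [-14.1, 11.2, 30.7]
gripper_width: 0.0204
t 28.35 TCP [-55.4  61.2  99.4] w 0.0204 q [-0.27  0.42  1.93 -0.03  0.67  0.19] Fc [-17.6   4.   30.7] tilt 7.2
scene 147 lever 1.745 res 1.4
bar [[-11.3, -49.0, 29.3], [4.0, -28.3, 39.8], [14.9, 44.7, 44.2]]
side 95 lever 1.754 res 1.3
bar [[-9.3, -47.9, 29.7], [7.1, -18.7, 40.1], [14.6, 49.9, 44.6]]
handle [-55.   61.2  89.4] in tool [-0.  -0.8 10. ]
the job is handed in; nothing more can be done
None
```

The job is handed in at 28.4 s, with the gripper still holding the lever down at its stop. I rolled the bar into the seat with two open fingers, pressed the catch tab to its stop, then pulled the lever down by its side grip.

**First pull failed:** on the first try the grip slid about 11 mm up between the pads and the lever stopped near 1.67 rad. Trying to mend that by tilting the tool put up to about 69 N on the wrist (limit 120 N). I then let the lever rise to about 0.73 rad with the catch off, gripped it again, and swung it down with the tool turning along with it.

**Last checks:**
- **Lever:** 1.745 to 1.754 rad from the two cameras. It did not move over a one-second hold, with about 31 N upward reaction at the grip.
- **Bar:** its top is at about z 44 to 45 mm, in the seat against the stop, with the rubber foot on it.
- **Catch:** the tab is at about (89, -106, 178) mm, which matches fully off.
- **Printing block:** unmoved to within about 1 mm.
- **Whetstone:** partly hidden behind the arm at the end, but the visible part has not moved.

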